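Hang the pan on the pot rail by its S-hook

TASK

The small steel pan has been left on the hob: hang it up out of the way. Holding the loose S-hook by the top of its red bend, take it off the pot rail, bring its bare lower end up from below through the hole in the pan's flat handle and lift the pan away on it, without gripping the pan itself; then hang the hook back over the rail between the posts, easing the weight onto the rail before you let go. The handle is loose, so feel for the hole; be gentle with pan and rail, never let the pan drop, and leave the turner, jug, portafilter and cup alone.

Things in the scene. Friction and masses are not known exactly. Their poses are not given: they have to be found in the camera images.
- hook: Loose S-hook, 60 g, hung upright on the rail. Origin: wire centre at the top (crown) of its red-sleeved upper bend, 9 mm thick. Grip it there from above, only the top 7 mm (rail top is 4.5 mm below the origin), fingers closing along the rail. z up; the S lies in x-z. Upper bend: centreline radius 15 mm about (0, 0, -15), short end on the -x side, down to z -20.5.
- hook_tip (a point): Highest point of the hook's bare lower end (6 mm wire, rounded), at (15, 0, -67) mm in the hook's frame. The end stands straight up on the +x side of the lower bend.
- hook_seat (a point): Inside bottom of the hook's lower bend, where a load hangs: (0, 0, -93) mm in the hook's frame; underside at z -99. A straight slanting shank joins the bends from (15, 0, -19) to (-15, 0, -77); 16 mm or more is free between it and the bare end. So to come off the rail (or back on) it must shift to its +x as it rises: 1 mm at 8 up, 13 at 30, 38 at 110, or shank and rail meet.
- pan: Loose dark steel pan, 0.6 to 0.8 kg, on the hob; rim 120 mm wide, base 92, 26 deep. Origin: centre of underside, z up. Its flat handle (30 wide, 4 thick) points to -x, rising at 0.21 rad. Hole 9.5 mm wide, 11.5 from the handle's end, beyond the hob's edge, at (-138, 0, 35) mm (mid-plate) if the handle is straight. Hung up, the origin is about 240 below the hook's.
- pan_rivet (a point): Rivet of the pan's handle, at (-57, 0, 16) mm in the pan's frame. The handle is loose here and was left turned about the pan's z by up to 0.22 rad either way (hole up to 18 mm to a side); the poses do not show this. 4 N sideways at the hole turns it further. Pressed up from below beside the hole, the pan tips at 1.7 to 3 N.
- hob: Fixed portable induction hob with black glass top at z 65 mm, 360 by 300 mm. Origin: on the bench, under the mid-line, 80 mm in from the edge that faces the robot; x runs to the far side (controls), whose edge is at x +280; y +-150.
- rail: Fixed stainless pot rail: a 16 mm tube along its y axis on two upright posts (16 mm) at y +200 and -200 mm. Origin: on the bench under the middle of the tube; tube centre at z 322, top at z 330 mm. It does not give: 1 mm too far down presses with some 10 N. Feet 160 by 50 by 6 mm lie under the posts.
- turner: Bystander: slotted steel turner, 230 mm long and 62 wide, hanging on the rail near its -y post. Origin: at its hooked top end, on the rail.
- jug: Bystander: steel milk jug, 76 mm wide, 85 tall, with a handle, on the bench beyond the rail. Origin: centre of its underside.
- portafilter: Bystander: steel portafilter, 70 mm head 36 tall, black handle reaching 185 mm along -x, lying on the bench on the robot's side of the rail. Origin: centre of the head's underside.
- cup: Bystander: white cup, 76 mm wide, 62 tall, on the hob beyond the pan. Origin: centre of its underside.

How it is judged:
On the way, in this order (a step that is already met when the one before it is completed fails the run):
1. the pan hangs free from the held hook by the hole in its handle, off the hob and off the rail (contact force between hook and pan above 3 N and distance between pan and hook above 0.215 m and contact force between pan and hob below 0.05 N and contact force between the fingers and hook above 2 N and contact force between hook and rail below 0.05 N), for 0.3 s.
2. the hook, still held, rests on the rail, which takes at least 4.5 N, with the pan hanging from it (contact force between hook and pan above 3 N and distance between pan and hook above 0.215 m and contact force between pan and hob below 0.05 N and contact force between the fingers and hook above 1 N and contact force between hook and rail above 4.5 N), for 0.2 s.
At the end, for the whole second after the job is handed in: the hook hangs upright (within 20 degrees) over the rail between the posts and the pan hangs, at most swaying gently (under 0.25 m/s), from the hook by its handle's hole, its weight on the rail, touching neither hob nor rail (contact force between hook and pan above 3 N and distance between pan and hook above 0.215 m and contact force between pan and hob below 0.05 N and contact force between hook and rail above 3 N and x of hook in the frame of rail between -0.012 and 0.012 m and y of hook in the frame of rail between -0.185 and 0.185 m and z of hook in the frame of rail between 0.325 and 0.345 m and angle between hook's own z axis and vertical below 0.35 rad and linear speed of pan below 0.25 m/s and contact force between pan and rail below 0.05 N).
It fails at once if the hook bears on the pan with more than 24 N (contact force between hook and pan above 24 N).
It fails at once if the hook bears on the rail with more than 18 N (contact force between hook and rail above 18 N).
It fails at once if the fingers touch the pan with more than 2 N (contact force between the fingers and pan above 2 N).
It fails at once if the pan drops below the hob's top (height (world z) of pan below 0.05 m).
It fails at once if the turner is moved by more than 30 mm, or the jug, portafilter or cup by more than 20 mm (distance of turner from where it was at the start of the episode above 0.03 m or distance of any of jug, portafilter, cup from where it was at the start of the episode above 0.02 m).
It also fails if it takes over 72 s, if anything falls off the work surface, if the arm or the gripper's body presses on something with over 40 N, if the wrist force passes 120 N, or if a joint passes its speed limit or range.

ROBOT

A 6-joint arm with a two-finger parallel gripper is mounted at the origin on the work surface. World frame = base frame: x ahead of the robot, y to its left, z up, the work surface at z = 0. Lengths are in m, angles in rad, forces in N, time in s.
With the tool pointing down it reaches from about 0.35 to 0.875 m from the base axis. Payload 4.2 kg.
Tool frame: the origin (TCP) lies on the front face of the gripper's body, between the roots of the fingers; the fingertips stand 73 mm ahead of it and the grasp point (between the pads) lies 54 mm ahead of it; z points along the fingers, y is the direction in which the jaws open and shut (so a half turn about z gives the same grasp; the last joint's range is limited). The gripper opens to 85 mm and grips with 20 to 120 N. Pads are 22 mm wide; open, the fingers measure 114 mm over their backs; the gripper's body (76 mm by 85 mm) begins 54 mm behind the grasp point. The pads swing forward as they close: fully open they stand 13 mm farther back than shut.
Start: joints at [-1.038, 0.385, 0.008, 0, -1.194, -0.259], TCP at [0.169, -0.602, 0.304] pointing down, gripper open.
Joint ranges: [-3.14, 3.14], [-1.21, 2.06], [-1.07, 1.41], [-3.16, 2.05], [-2.99, -0.16], [-3.1, 3.1]. Speed limits (rad/s): [2.79, 2.79, 3.14, 3.14, 3.14, 3.14].

INTERFACE

Orientations are given as [roll, pitch, yaw] about the fixed x, y, z axes, in that order (R = Rz(yaw) Ry(pitch) Rx(roll)).
In Python, from workcell import env gives the robot as it stands.
- The arm moves only by the tool jog_arm, never from a script. Its arguments are lists of equal length, an entry for each row: "translation": the shift along the tool's x, y, z in m, a list of three; "dr": the turn, a rotation vector about the tool's x, y, z in rad, a list of three; "fingers": the finger opening in m, from 0 to 0.0854. A call has 1 to 8 rows; each row shifts and turns the commanded pose from where the row before left it, along the tool's axes as they then stand; what a row does not reach is not made up. A row lasts 1/8 s, in which the tool goes at most 62.5 mm and 10.7 degrees, less where a joint would pass 70% of its speed; a pose out of reach is approached as far as the arm can. A call with a gripper value outside its range is refused whole. The fingers move at their own pace and stop on an object; "newtons" is the grip in N (left out, the last holds). Time passes only in rows, so rows that do not move let the fingers close. It gives the time, the measured TCP pose, the force and the opening at its end, in the units of the state.
- env.get_obs(): the state, without advancing time (a new reading comes with each control period).
- env.snapshot(name): name is "scene" or "top"; returns the picture (384x512x3 uint8, blue, green, red); there is no depth.
- env.calibration(name): a dict with "K" (3x3 intrinsics, pixels), "k1" (the pictures are not rectified: a ray, as slopes to the right and down, at radius r is drawn at 1 + k1 r^2 times it, then the intrinsics apply), "world_to_cam" (4x4, takes a point from world to camera coordinates). Camera axes: x right, y down, z forward; pixel columns grow to the right and rows downward; lengths in m; the calibration is good to about 2 mm. A picture is of the moment at which its call begins. calibration takes no time and is no camera call.
- env.hand_in(): hands the job in, once; it reports no verdict.
The state is a dict: "time": time; "q": joint angles; "qd": joint speeds; "effort": joint torques, N m; "ee_pos": TCP position; "ee_rot": TCP orientation; "contact_force": force on the tool from outside, world axes, zero at the start; "wrist_torque": the same for the moment, N m; "grip_width": finger opening in m.
Only numpy, scipy, OpenCV 4.12 (cv2) and the standard library are available. Lean on these libraries where they do the work, as an engineer would, in place of code of your own. Each camera call takes 0.05 s, during which the arm holds its last target.

## Working session

There is one attempt and no reset: what is moved stays moved. The work goes in short steps, Python scripts to look and compute and a tool call to move; the robot and the scene stay as the last step left them, time stands still between calls to the robot, and variables do not carry over. Pictures are saved under pics/ and viewed, and the job is handed in when it is done.

Besides the shell and the picture viewer there is one more tool, called after "Emit:" by a JSON object that holds its "api" and its "payload". jog_arm: Moves the arm, as the interface text tells. Its arguments: {"type":"object","properties":{"translation":{"type":"array"},"dr":{"type":"array"},"fingers":{"type":"array"},"newtons":{"type":"number"}},"required":["translation","dr","fingers"]}

```bash
mkdir -p pics; ls; python3 - <<'E'
from workcell import env
import cv2
for n in("scene","top"):
    cv2.imwrite(f"pics/{n}0.png",env.snapshot(n)); c=env.calibration(n); print(n,c)
print(env.get_obs())
E
```

```text
pics
scene {'K': array([[378.83349604,   0.        , 251.44175357],
       [  0.        , 378.83349604, 185.02138975],
       [  0.        ,   0.        ,   1.        ]]), 'k1': 0.018332043929924123, 'world_to_cam': array([[ 0.34052688,  0.94019242,  0.00892469, -0.17524994],
       [ 0.80489982, -0.28659305, -0.51961593, -0.38904959],
       [-0.4859812 ,  0.18412667, -0.85435335,  1.48266633],
       [ 0.        ,  0.        ,  0.        ,  1.        ]])}
top {'K': array([[369.37006163,   0.        , 250.66396767],
       [  0.        , 369.37006163, 190.77444616],
       [  0.        ,   0.        ,   1.        ]]), 'k1': -0.07018848447127389, 'world_to_cam': array([[-0.00610316, -0.99976025,  0.0210284 , -0.06635494],
       [-0.9863604 ,  0.00255967, -0.1645801 ,  0.63194441],
       [ 0.16448681, -0.02174604, -0.98613954,  1.11418744],
       [ 0.        ,  0.        ,  0.        ,  1.        ]])}
{'time': 0.1, 'q': array([-1.03836416e+00,  3.85454410e-01,  6.74975980e-03, -4.29876982e-04,
       -1.19401071e+00, -2.58621391e-01]), 'qd': array([-0.00061572, -0.0011851 ,  0.0037812 ,  0.00136186, -0.00030403,
       -0.00046425]), 'effort': array([-7.24711244e-04, -3.93318450e+01,  1.88930100e+01,  4.19796646e+00,
       -2.55496976e-03,  5.01136668e-06]), 'ee_pos': array([ 0.16892889, -0.60133307,  0.30294186]), 'ee_rot': array([ 3.13963526e+00, -1.04661360e-04, -2.86794032e+00]), 'contact_force': array([-0.12651232,  0.66859701,  0.2399579 ]), 'wrist_torque': array([ 0.03053007, -0.009596  ,  0.02761633]), 'grip_width': 0.08546804256125211}
```

View pics/scene0.png

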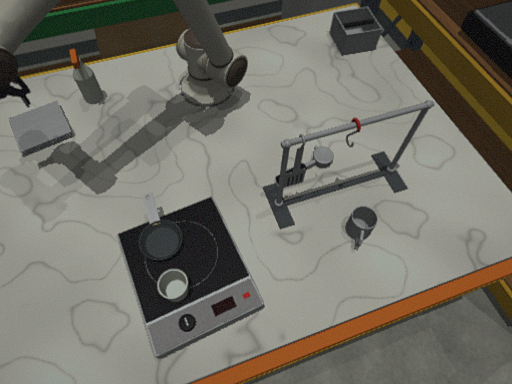

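View pics/top0.png

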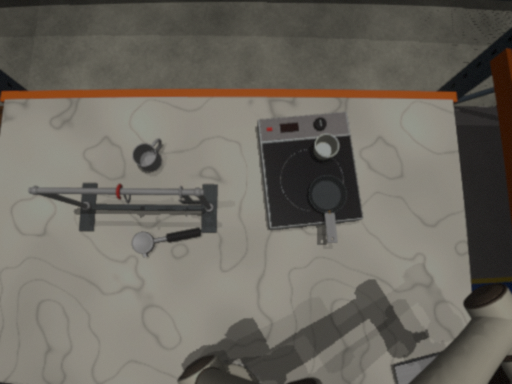

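The scene view shows the hook's red bend at (356,124), turner at (292,170), and pan at (160,240) with its handle up to (152,200). The top view shows the hook at (119,191), pan at (326,194), handle end near (330,242), and cup at (326,147). I'll zoom in next.

```bash
cat > h.py <<'E'
import numpy as np, cv2
from workcell import env
def ray(n,u,v):
    c=env.calibration(n);K=c["K"];T=c["world_to_cam"]
    p=np.array([(u-K[0,2])/K[0,0],(v-K[1,2])/K[1,1]]);q=p.copy()
    for _ in range(20): q=p/(1+c["k1"]*(q@q))
    R=T[:3,:3];o=-R.T@T[:3,3];d=R.T@np.array([q[0],q[1],1]);return o,d/np.linalg.norm(d)
def plane(n,u,v,z):
    o,d=ray(n,u,v);return o+d*(z-o[2])/d[2]
def tri(us,ut):
    (o1,d1),(o2,d2)=ray("scene",*us),ray("top",*ut)
    A=np.c_[d1,-d2];s=np.linalg.lstsq(A,o2-o1,rcond=None)[0]
    a,b=o1+s[0]*d1,o2+s[1]*d2;return (a+b)/2,np.linalg.norm(a-b)
def proj(n,p):
    c=env.calibration(n);T=c["world_to_cam"];q=T[:3,:3]@np.asarray(p)+T[:3,3];q=q[:2]/q[2];q=q*(1+c["k1"]*(q@q))
    return c["K"][:2,:2]@q+c["K"][:2,2]
def crop(im,x0,y0,x1,y1,s,f):
    cv2.imwrite("pics/"+f,cv2.resize(im[y0:y1,x0:x1],None,fx=s,fy=s,interpolation=cv2.INTER_CUBIC))
E
python3 - <<'E'
import cv2,numpy as np
from h import *
S=cv2.imread("pics/scene0.png");T=cv2.imread("pics/top0.png")
a=lambda im,x0,y0,x1,y1,s:cv2.resize(im[y0:y1,x0:x1],None,fx=s,fy=s,interpolation=cv2.INTER_CUBIC)
A=a(S,120,190,220,310,5);B=a(T,260,130,360,250,5)
print(A.shape,B.shape)
cv2.imwrite("pics/pan1.png",cv2.resize(np.hstack([A,B]),(800,480)))
A=a(S,265,90,445,230,4);cv2.imwrite("pics/rail1.png",A)
B=a(T,20,170,220,250,4);cv2.imwrite("pics/rail2.png",B)
for n,im in(("s",S),("t",T)):
    b,g,r=[im[...,i].astype(int) for i in range(3)]
    m=((r>110)&(g<70)&(b<70)).astype(np.uint8)
    k,l,st,c=cv2.connectedComponentsWithStats(m)
    print(n,[(s.tolist(),np.round(cc,1).tolist()) for s,cc in zip(st[1:],c[1:]) if s[4]>4])
E
```

```text
(600, 500, 3) (600, 500, 3)
s [([354, 118, 7, 11, 23], [357.7, 122.2]), ([466, 274, 5, 2, 5], [468.0, 274.6]), ([458, 277, 4, 3, 5], [459.2, 278.0]), ([243, 292, 7, 7, 30], [245.9, 294.8]), ([229, 367, 5, 2, 5], [231.0, 367.4])]
t [([0, 91, 38, 10, 180], [15.9, 93.9]), ([57, 91, 5, 3, 7], [59.1, 91.9]), ([79, 91, 4, 3, 5], [80.8, 92.4]), ([36, 92, 13, 5, 23], [41.6, 93.6]), ([53, 92, 5, 4, 9], [54.8, 93.6]), ([435, 92, 22, 9, 66], [448.8, 94.2]), ([267, 127, 5, 4, 17], [269.0, 128.8]), ([116, 185, 3, 11, 19], [117.0, 189.7])]
```

View pics/pan1.png

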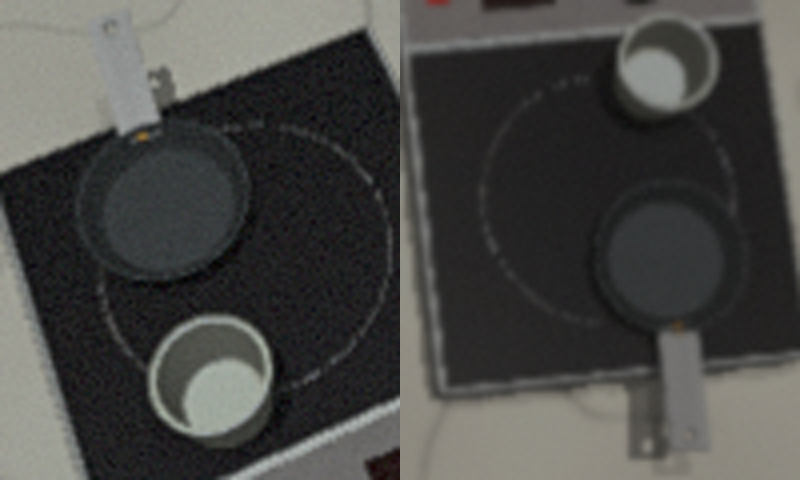

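View pics/rail1.png

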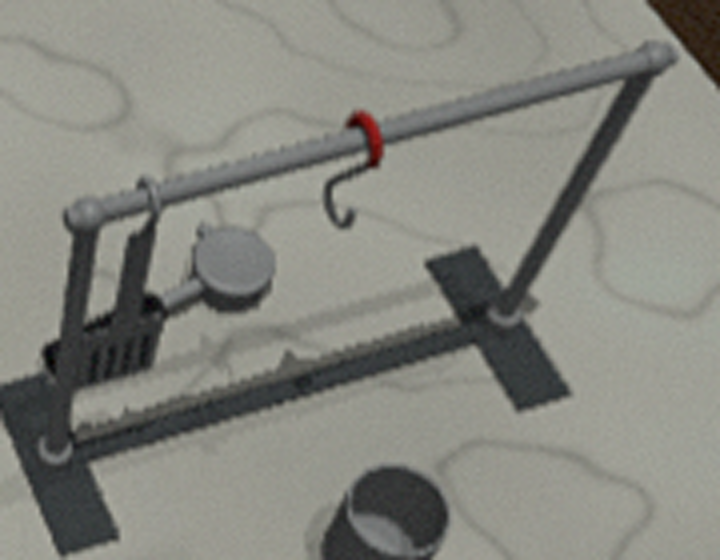

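View pics/rail2.png

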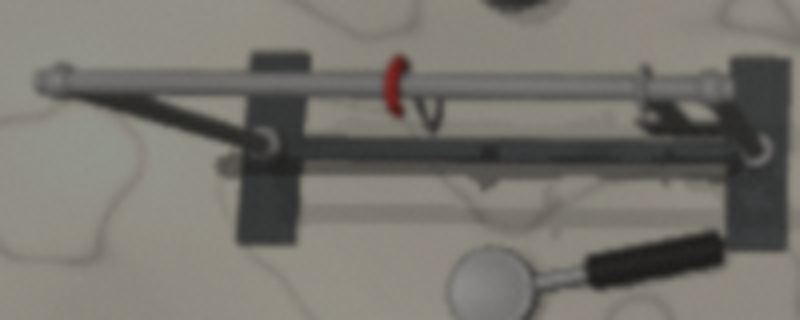

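```bash
python3 - <<'E'
from h import *
np.set_printoptions(precision=4,suppress=True)
S=lambda x,y:(265+x/4,90+y/4); T=lambda x,y:(20+x/4,170+y/4)
print("railL",tri(S(655,55),T(60,80)),"railR",tri(S(85,212),T(712,86)))
for x,y in((130,82),(300,83.5),(500,86),(620,87)): print("tube",plane("top",*T(x,y),.322))
for x,y in((560,80),(450,110),(300,150),(200,178)): print("tube s",plane("scene",*S(x,y),.322))
print("feet",plane("top",*T(265,145),.006),plane("top",*T(755,152),.006),plane("scene",*S(505,315),.006),plane("scene",*S(57,450),.006))
print("hook mid", tri(S(368,128),T(397,86)), plane("top",*T(397,86),.334))
print("hooktop T ends",plane("top",*T(402,60),.334),plane("top",*T(398,112),.334))
print("tip T",plane("top",*T(418,97),.3345-.067), "bend",plane("top",*T(434,130),.24))
print("turner",tri(S(148,183),T(644,72)))
print("pf",plane("scene",*S(234,258),.03),plane("top",*T(490,283),.036))
sc=lambda x,y:(120+x/4,190+y/4); tp=lambda x,y:(260+(x-400)/4,130+y/4)
print("jug",plane("scene",*S(398,510),.085),plane("top",148,157,.085))
print("hole",tri(sc(111,27),tp(686,434)),plane("top",*tp(686,434),.102),plane("scene",*sc(111,27),.102))
print("rivet",tri(sc(143,135),tp(676,325)))
print("pan floor centre",plane("top",*tp(667,255),.068),plane("scene",*sc(167,210),.068))
print("pan rim",plane("top",*tp(670,257),.091),plane("scene",*sc(163,198),.091))
print("cup rim",plane("top",*tp(668,67),.127),plane("scene",*sc(211,375),.127))
print("hob edge",[plane("top",*tp(*p),.065) for p in((437,393),(800,357))],[plane("scene",*sc(*p),.065) for p in((0,172),(365,32))])
E
```

```text
railL (array([0.5905, 0.4674, 0.3215]), np.float64(0.00174528445065864)) railR (array([0.5851, 0.0635, 0.3222]), np.float64(0.0013719279760476327))
tube [0.5887 0.4216 0.322 ]
tube [0.5875 0.3153 0.322 ]
tube [0.5857 0.1926 0.322 ]
tube [0.5849 0.1198 0.322 ]
tube s [0.5889 0.3972 0.322 ]
tube s [0.5874 0.3167 0.322 ]
tube s [0.5849 0.2104 0.322 ]
tube s [0.5842 0.141  0.322 ]
feet [0.5894 0.47   0.006 ] [0.5829 0.0668 0.006 ] [0.588  0.4742 0.006 ] [0.5814 0.0701 0.006 ]
hook mid (array([0.5857, 0.2556, 0.3259]), np.float64(0.002775394233656078)) [0.5838 0.2515 0.334 ]
hooktop T ends [0.5996 0.2493 0.334 ] [0.5681 0.25   0.334 ]
tip T [0.5877 0.26   0.2675] bend [0.57   0.2572 0.24  ]
turner (array([0.5904, 0.1013, 0.3411]), np.float64(0.0019602862519088053))
pf [0.4723 0.2734 0.03  ] [0.4763 0.2712 0.036 ]
jug [0.7478 0.2617 0.085 ] [0.734  0.2514 0.085 ]
hole (array([ 0.4784, -0.3102,  0.0973]), np.float64(0.0004913719356202366)) [ 0.4782 -0.3088  0.102 ] [ 0.4812 -0.31    0.102 ]
rivet (array([ 0.5626, -0.3092,  0.0803]), np.float64(0.0006293285167647223))
pan floor centre [ 0.6191 -0.3075  0.068 ] [ 0.6189 -0.3068  0.068 ]
pan rim [ 0.6139 -0.3045  0.091 ] [ 0.6202 -0.3054  0.091 ]
cup rim [ 0.7545 -0.3007  0.127 ] [ 0.7644 -0.3005  0.127 ]
hob edge [array([ 0.5124, -0.1254,  0.065 ]), array([ 0.5385, -0.4103,  0.065 ])] [array([ 0.5488, -0.4122,  0.065 ]), array([ 0.5263, -0.1342,  0.065 ])]
```

Emit:
{"api": "jog_arm", "payload": {"translation": [[0,0,-0.04],[0,0,-0.04],[0,0,-0.04],[0,0,-0.04],[-0.02,0.043,0],[-0.02,0.043,0],[-0.02,0.043,0],[-0.02,0.043,0]], "dr": [[0,0,0.144],[0,0,0.143],[0,0,0],[0,0,0],[0,0,0],[0,0,0],[0,0,0],[0,0,0]], "fingers": [0.06,0.06,0.06,0.06,0.06,0.06,0.06,0.06], "newtons": 40}}

```text
time: 1.1
ee_pos: [0.2516, -0.4293, 0.4634]
ee_rot: [3.141, -0.0, 3.128]
contact_force: [1.0, 0.3, 0.2]
grip_width: 0.0601
```

Emit:
{"api": "jog_arm", "payload": {"translation": [[-0.02,0.043,0],[-0.02,0.043,0],[-0.02,0.043,0],[-0.02,0.043,0],[-0.02,0.043,0],[-0.02,0.043,0],[-0.02,0.043,0],[-0.02,0.043,0]], "dr": [[0,0,0],[0,0,0],[0,0,0],[0,0,0],[0,0,0],[0,0,0],[0,0,0],[0,0,0]], "fingers": [0.06,0.06,0.06,0.06,0.06,0.06,0.06,0.06]}}

```text
time: 2.1
ee_pos: [0.4159, -0.0874, 0.4637]
ee_rot: [3.141, -0.0, 3.129]
contact_force: [1.0, 0.4, -0.8]
grip_width: 0.0598
```

Emit:
{"api": "jog_arm", "payload": {"translation": [[-0.02,0.043,0],[-0.02,0.043,0],[-0.02,0.043,0],[-0.02,0.043,0],[-0.02,0.043,0],[-0.02,0.043,0],[-0.02,0.043,0],[-0.02,0.043,0]], "dr": [[0,0,0],[0,0,0],[0,0,0],[0,0,0],[0,0,0],[0,0,0],[0,0,0],[0,0,0]], "fingers": [0.06,0.06,0.06,0.06,0.06,0.06,0.06,0.06]}}

```text
time: 3.1
ee_pos: [0.5808, 0.2544, 0.4633]
ee_rot: [-3.141, -0.001, 3.129]
contact_force: [1.1, -0.2, 0.4]
grip_width: 0.0601
```

Emit:
{"api": "jog_arm", "payload": {"translation": [[-0.005,-0.001,0.02],[0,0,0.02],[0,0,0],[0,0,0]], "dr": [[0,0,0],[0,0,0],[0,0,0],[0,0,0]], "fingers": [0.04,0.04,0.04,0.04]}}

```text
time: 3.6
ee_pos: [0.5855, 0.2518, 0.4248]
ee_rot: [3.141, 0.001, 3.128]
contact_force: [0.6, -0.1, 0.0]
grip_width: 0.0399
```

```bash
python3 - <<'E'
from h import *
s=env.snapshot("scene");t=env.snapshot("top")
cv2.imwrite("pics/s1.png",s);cv2.imwrite("pics/t1.png",t)
a=lambda im,x0,y0,x1,y1,s:cv2.resize(im[y0:y1,x0:x1],None,fx=s,fy=s,interpolation=cv2.INTER_CUBIC)
cv2.imwrite("pics/h1.png",np.hstack([a(s,310,60,410,160,4),a(t,70,150,170,250,4)]))
print(env.get_obs()["ee_pos"],proj("scene",[.586,.2535,.3345]),proj("top",[.586,.2535,.3345]))
E
```

```text
[0.58547526 0.25179444 0.42529311] [356.59903427 120.15841617] [118.38129341 190.57960032]
```

View pics/h1.png

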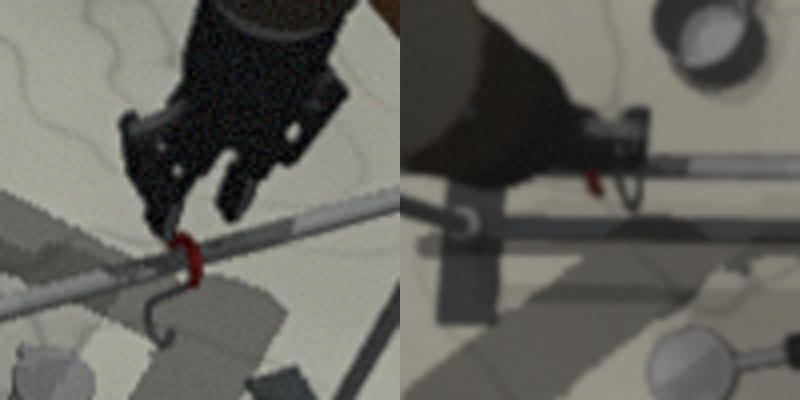

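```bash
python3 - <<'E'
from h import *
s=cv2.imread("pics/s1.png")
for p in([.5855,.2518,.353],[.5855,.2318,.353],[.5855,.2718,.353],[.586,.2535,.339],[.586,.25,.339],[.586,.257,.339]):
    q=proj("scene",p);print(p,q,(q-[310,60])*4)
b,g,r=[s[...,i].astype(int) for i in range(3)]
ys,xs=np.nonzero((r>90)&(g<60)&(b<60)&(np.arange(512)[None]>340)&(np.arange(512)[None]<375)&(np.arange(384)[:,None]<140)&(np.arange(384)[:,None]>100))
for y in sorted(set(ys)): print(y,xs[ys==y].min(),xs[ys==y].max())
E
```

```text
[0.5855, 0.2518, 0.353] [357.73623724 115.22273465] [190.94494897 220.89093859]
[0.5855, 0.2318, 0.353] [350.53076959 117.28087473] [162.12307835 229.12349892]
[0.5855, 0.2718, 0.353] [364.89039532 113.17870244] [219.56158129 212.71480975]
[0.586, 0.2535, 0.339] [357.04169656 118.9657675 ] [188.16678622 235.86306999]
[0.586, 0.25, 0.339] [355.80003515 119.32270428] [183.2001406  237.29081712]
[0.586, 0.257, 0.339] [358.28182423 118.60925673] [193.12729691 234.4370269 ]
```

Emit:
{"api": "jog_arm", "payload": {"translation": [[-0.001,0,0.009],[0,0,0.009],[0,0,0],[0,0,0]], "dr": [[0,0,0],[0,0,0],[0,0,0],[0,0,0]], "fingers": [0.04,0.04,0.03,0.025]}}

```text
time: 4.2
ee_pos: [0.5864, 0.2519, 0.4059]
ee_rot: [-3.141, 0.0, 3.128]
contact_force: [-0.3, -0.6, -0.5]
grip_width: 0.0251
```

Emit:
{"api": "jog_arm", "payload": {"translation": [[0,0,0],[0,0,0],[0,0,0],[0,0,0],[0,0,0]], "dr": [[0,0,0],[0,0,0],[0,0,0],[0,0,0],[0,0,0]], "fingers": [0.018,0.014,0.01,0.004,0.004], "newtons": 70}}

```text
time: 4.82
ee_pos: [0.5864, 0.252, 0.4063]
ee_rot: [3.141, 0.001, 3.129]
contact_force: [-0.9, 2.4, 0.7]
grip_width: 0.0049
```

```bash
python3 - <<'E'
from h import *
print(env.get_obs())
s=env.snapshot("scene");t=env.snapshot("top")
cv2.imwrite("pics/s2.png",s);cv2.imwrite("pics/t2.png",t)
a=lambda im,x0,y0,x1,y1,s:cv2.resize(im[y0:y1,x0:x1],None,fx=s,fy=s,interpolation=cv2.INTER_CUBIC)
cv2.imwrite("pics/h2.png",np.hstack([a(s,310,60,410,160,4),a(t,70,150,170,250,4)]))
E
```

```text
{'time': 4.825, 'q': array([ 6.59029079e-01,  3.61612636e-01,  2.24662252e-01, -1.98644553e-05,
       -1.43298933e+00, -2.24285598e+00]), 'qd': array([-2.65371402e-04,  4.18199859e-04,  9.44070740e-04,  1.16109634e-03,
       -8.34743220e-04, -5.40890851e-05]), 'effort': array([-5.17146159e-01, -3.84163821e+01,  1.94023025e+01,  4.45723012e+00,
       -7.36357248e-02, -1.16064355e-03]), 'ee_pos': array([0.58635066, 0.25203545, 0.40627818]), 'ee_rot': array([3.14104393e+00, 6.58081192e-04, 3.12855918e+00]), 'contact_force': array([-0.89911351,  2.39314313,  0.71123716]), 'wrist_torque': array([0.31956044, 0.05054496, 0.02686206]), 'grip_width': 0.004924155293754539}
```

View pics/h2.png

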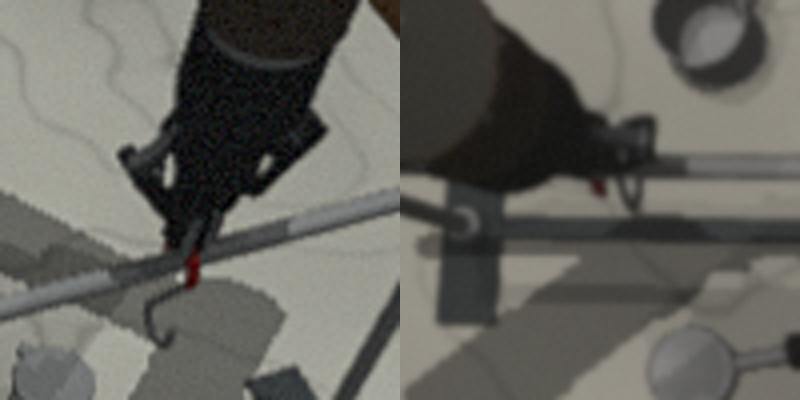

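Emit:
{"api": "jog_arm", "payload": {"translation": [[0,0,0],[0,0,0],[0,0,0]], "dr": [[0,0,0],[0,0,0],[0,0,0]], "fingers": [0,0,0]}}

```text
time: 5.3
ee_pos: [0.5864, 0.252, 0.4062]
ee_rot: [3.141, 0.001, 3.129]
contact_force: [-0.9, 1.9, 2.8]
grip_width: 0.0049
```

Emit:
{"api": "jog_arm", "payload": {"translation": [[0,0,0],[0,0,0],[0,0,0.0018],[0,0,0]], "dr": [[0,0,0],[0,0,0],[0,0,0],[0,0,0]], "fingers": [0.012,0.02,0.02,0.02]}}

```text
time: 5.8
ee_pos: [0.5863, 0.2518, 0.4036]
ee_rot: [-3.141, -0.001, 3.128]
contact_force: [-0.1, 0.2, 0.1]
grip_width: 0.0198
```

Emit:
{"api": "jog_arm", "payload": {"translation": [[0,0,0],[0,0,0],[0,0,0],[0,0,0]], "dr": [[0,0,0],[0,0,0],[0,0,0],[0,0,0]], "fingers": [0.015,0.01,0,0]}}

```text
time: 6.3
ee_pos: [0.5864, 0.2519, 0.4044]
ee_rot: [3.141, 0.0, 3.128]
contact_force: [0.7, -1.0, 1.1]
grip_width: 0.0054
```

Emit:
{"api": "jog_arm", "payload": {"translation": [[-0.0005,0,-0.004],[-0.0005,0,-0.004],[0,0,0]], "dr": [[0,0,0],[0,0,0],[0,0,0]], "fingers": [0,0,0]}}

```text
time: 6.68
ee_pos: [0.5875, 0.2519, 0.4125]
ee_rot: [3.141, 0.001, 3.128]
contact_force: [0.4, 0.4, -0.0]
grip_width: 0.0054
```

```bash
python3 - <<'E'
from h import *
print(env.get_obs()["contact_force"],env.get_obs()["grip_width"])
s=env.snapshot("scene");t=env.snapshot("top")
cv2.imwrite("pics/s3.png",s);cv2.imwrite("pics/t3.png",t)
a=lambda im,x0,y0,x1,y1,s:cv2.resize(im[y0:y1,x0:x1],None,fx=s,fy=s,interpolation=cv2.INTER_CUBIC)
cv2.imwrite("pics/h3.png",np.hstack([a(s,330,90,380,150,8),a(t,95,170,145,230,8)]))
E
```

```text
[ 0.43173783  0.35493698 -0.00746658] 0.005361121728192867
```

View pics/h3.png

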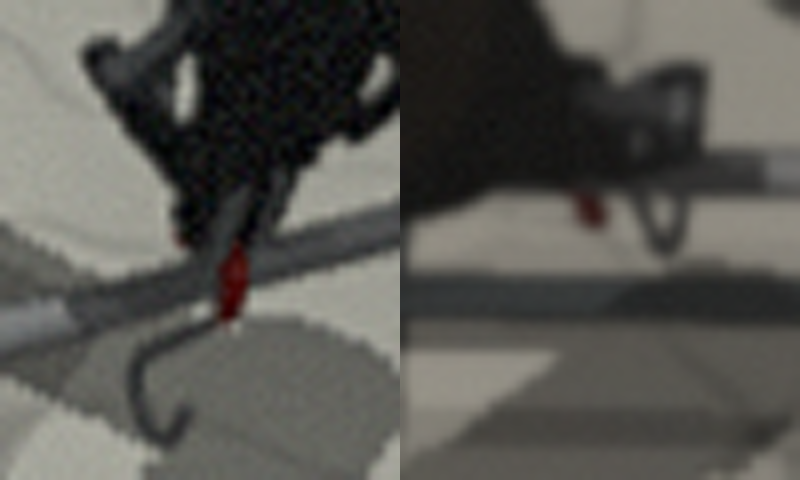

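Emit:
{"api": "jog_arm", "payload": {"translation": [[-0.004,0,-0.007],[-0.004,0,-0.007],[-0.005,0,-0.008],[-0.008,0,-0.02],[-0.008,0,-0.02],[-0.007,0,-0.02],[-0.007,0,-0.02],[0,0,0]], "dr": [[0,0,0],[0,0,0],[0,0,0],[0,0,0],[0,0,0],[0,0,0],[0,0,0],[0,0,0]], "fingers": [0,0,0,0,0,0,0,0]}}

```text
time: 7.78
ee_pos: [0.631, 0.2512, 0.5157]
ee_rot: [3.14, 0.003, 3.128]
contact_force: [0.1, -0.6, -0.8]
grip_width: 0.0056
```

```bash
python3 - <<'E'
from h import *
print(env.get_obs()["contact_force"],env.get_obs()["grip_width"])
s=env.snapshot("scene");t=env.snapshot("top")
cv2.imwrite("pics/s4.png",s);cv2.imwrite("pics/t4.png",t)
a=lambda im,x0,y0,x1,y1,s:cv2.resize(im[y0:y1,x0:x1],None,fx=s,fy=s,interpolation=cv2.INTER_CUBIC)
cv2.imwrite("pics/h4.png",np.hstack([a(s,330,70,400,160,6),a(t,80,150,140,240,6)]))
E
```

```text
[ 0.07087049 -0.58496731 -0.75963573] 0.005649573412001615
```

View pics/h4.png

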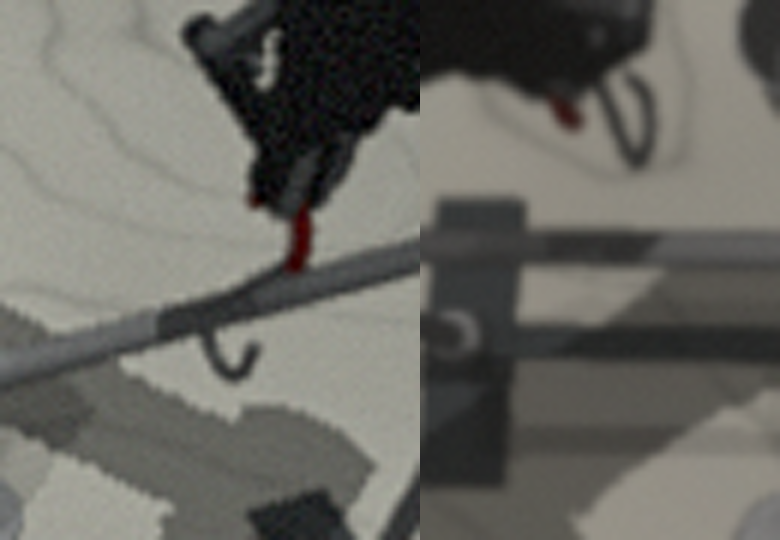

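```bash
python3 - <<'E'
from h import *
o=np.array([.631,.2512,.5157-.0722])
for n,x0,y0,k,off in(("scene",330,70,6,0),("top",80,150,6,420)):
  for p in((15,0,-67),(-15,0,-77),(0,0,-96),(15,0,-19)):
    q=proj(n,o+np.array(p)/1000);print(n,p,(q-[x0,y0])*k+[off,0])
print(tri((330+252/6-.4,70+345/6-.4),(80+216/6-.4,150+78/6-.4)))
E
```

```text
scene (15, 0, -67) [253.61168345 341.47431201]
scene (-15, 0, -77) [209.62162216 303.20655379]
scene (0, 0, -96) [215.11525461 361.0081928 ]
scene (15, 0, -19) [289.95691497 257.8493265 ]
top (15, 0, -67) [628.77652946  71.56389121]
top (-15, 0, -77) [633.09033315 153.27857652]
top (0, 0, -96) [651.33871537 126.02294268]
top (15, 0, -19) [584.22725592  39.78225166]
(array([0.64492623, 0.25013093, 0.37491624]), np.float64(0.0006795919485166721))
```

```bash
python3 - <<'E'
from h import *
s=env.snapshot("scene");t=env.snapshot("top")
S=cv2.imread("pics/scene0.png")
a=lambda im,x0,y0,x1,y1,s:cv2.resize(im[y0:y1,x0:x1],None,fx=s,fy=s,interpolation=cv2.INTER_NEAREST)
A=a(np.uint8(np.mean([s,S],axis=0)),135,185,170,230,11);B=a(np.uint8(np.mean([t,cv2.imread("pics/top0.png")],axis=0)),310,205,345,250,11)
cv2.imwrite("pics/hole.png",np.hstack([A,B]))
E
```

```text
(no output)
```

View pics/hole.png

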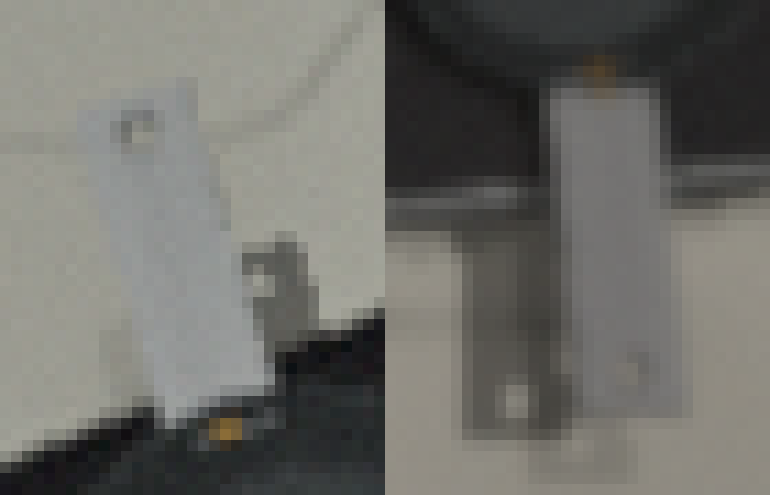

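```bash
python3 - <<'E'
from h import *
np.set_printoptions(precision=4,suppress=True)
s=lambda x,y:(135+x/11-.5,185+y/11-.5); t=lambda x,y:(310+(x-385)/11-.5,205+y/11-.5)
# scene right = +y ; top right = -y
for nm,a,b in(("hole",(139,128),(635,370)),("end -y",(80,105),(688,413)),("end +y",(195,85),(580,415)),("near -y",(165,420),(662,82)),("near +y",(272,390),(546,82)),("rivet",(228,430),(600,72))):
    print(nm,*tri(s(*a),t(*b)))
for z in(.099,.102): print(plane("scene",*s(139,128),z),plane("top",*t(635,370),z))
E
```

```text
hole [ 0.4792 -0.311   0.1029] 0.00031770665780587613
end -y [ 0.4675 -0.3245  0.1038] 0.0004314870060918557
end +y [ 0.4676 -0.2957  0.0978] 0.001626385369633765
near -y [ 0.5591 -0.3241  0.0911] 0.0006686186623266896
near +y [ 0.5592 -0.2945  0.0883] 0.003838977646348907
rivet [ 0.5629 -0.3096  0.0823] 0.0007923648020226739
[ 0.4767 -0.3115  0.099 ] [ 0.4794 -0.3118  0.099 ]
[ 0.4786 -0.3112  0.102 ] [ 0.4793 -0.3111  0.102 ]
```

Emit:
{"api": "jog_arm", "payload": {"translation": [[0,0,-0.045],[0.016,-0.047,0],[0.016,-0.047,0],[0.016,-0.047,0],[0.016,-0.047,0],[0.016,-0.047,0],[0.016,-0.047,0],[0.016,-0.047,0]], "dr": [[0,0,0],[0,0,0],[0,0,0],[0,0,0],[0,0,0],[0,0,0],[0,0,0],[0,0,0]], "fingers": [0,0,0,0,0,0,0,0]}}

```text
time: 8.98
ee_pos: [0.5127, -0.0775, 0.5587]
ee_rot: [3.142, -0.001, 3.129]
contact_force: [0.1, -0.9, -0.4]
grip_width: 0.0053
```

Emit:
{"api": "jog_arm", "payload": {"translation": [[0.016,-0.047,0],[0.016,-0.047,0],[0.016,-0.047,0.03],[0.016,-0.047,0.04],[0.016,-0.047,0.05],[0,0,0.05],[0,0,0.05],[0,0,0.04]], "dr": [[0,0,0],[0,0,0],[0,0,0],[0,0,0],[0,0,0],[0,0,0],[0,0,0],[0,0,0]], "fingers": [0,0,0,0,0,0,0,0]}}

```text
time: 9.98
ee_pos: [0.4317, -0.3035, 0.303]
ee_rot: [3.14, -0.002, 3.128]
contact_force: [0.3, -0.0, -0.2]
grip_width: 0.0055
```

Emit:
{"api": "jog_arm", "payload": {"translation": [[0,0,0.03],[0,0,0],[0,0,0]], "dr": [[0,0,0],[0,0,0],[0,0,0]], "fingers": [0,0,0]}}

```text
time: 10.35
ee_pos: [0.4336, -0.3042, 0.2769]
ee_rot: [-3.14, 0.002, 3.129]
contact_force: [1.1, 0.5, 0.2]
grip_width: 0.0055
```

```bash
python3 - <<'E'
from h import *
print(env.get_obs())
s=env.snapshot("scene");t=env.snapshot("top")
cv2.imwrite("pics/s5.png",s);cv2.imwrite("pics/t5.png",t)
a=lambda im,x0,y0,x1,y1,s:cv2.resize(im[y0:y1,x0:x1],None,fx=s,fy=s,interpolation=cv2.INTER_CUBIC)
cv2.imwrite("pics/h5.png",np.hstack([a(s,110,140,210,230,4),a(t,290,190,370,280,4)]))
E
```

```text
{'time': 10.35, 'q': array([-3.04901613e-01,  2.44488340e-01, -2.67989646e-01,  8.35814012e-04,
       -1.05625571e+00, -1.27891591e+00]), 'qd': array([ 6.63252095e-04, -1.17822541e-02,  1.69790337e-02, -1.47165333e-03,
        1.96535113e-03, -1.30399334e-05]), 'effort': array([-3.33376718e-02, -3.01475000e+01,  1.72287744e+01,  3.87699455e+00,
       -2.56791408e-02, -8.44459692e-05]), 'ee_pos': array([ 0.4335738 , -0.30415079,  0.27689282]), 'ee_rot': array([-3.14030154e+00,  1.76564021e-03,  3.12898318e+00]), 'contact_force': array([1.06668241, 0.47019884, 0.23251371]), 'wrist_torque': array([-0.05153672, -0.02045521,  0.03510054]), 'grip_width': 0.005523158809522516}
```

View pics/h5.png

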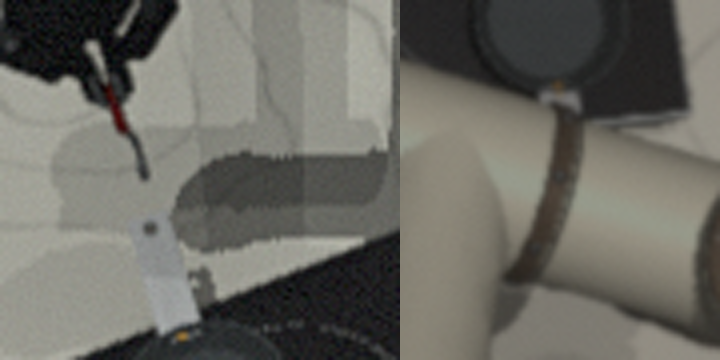

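```bash
python3 - <<'E'
from h import *
P=np.array([.4336,-.3042,.2769])
for p in((.0142,-.0008,-.140),(-.0155,-.0005,-.149),(-.0005,-.0005,-.168),(.0145,-.0005,-.091),(0,0,-.072)):
    print(p,(proj("scene",P+p)-[109.6,139.6])*4)
print((proj("scene",[.479,-.3105,.102])-[109.6,139.6])*4)
s=cv2.imread("pics/s5.png");a=lambda im,x0,y0,x1,y1,s:cv2.resize(im[y0:y1,x0:x1],None,fx=s,fy=s,interpolation=cv2.INTER_CUBIC)
cv2.imwrite("pics/h5b.png",a(s,125,150,165,205,10))
E
```

```text
(0.0142, -0.0008, -0.14) [138.89443336 164.53549294]
(-0.0155, -0.0005, -0.149) [133.90242472 138.56540755]
(-0.0005, -0.0005, -0.168) [144.06243578 168.56676467]
(0.0145, -0.0005, -0.091) [122.90270046 127.26802865]
(0, 0, -0.072) [112.70312135  95.16028951]
[151.26828391 226.27118437]
```

View pics/h5b.png

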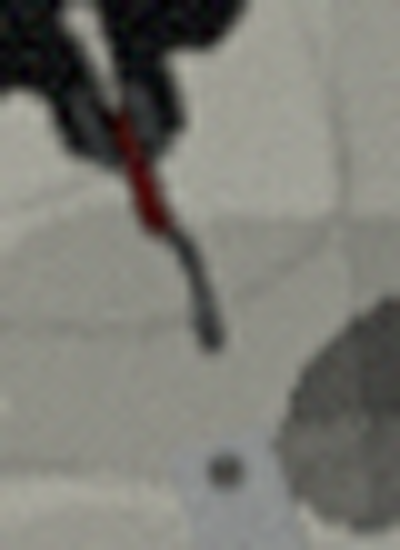

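Emit:
{"api": "jog_arm", "payload": {"translation": [[0,-0.0055,0.022],[0,0,0.022],[0,0,0],[0,0,0]], "dr": [[0,0,0],[0,0,0],[0,0,0],[0,0,0]], "fingers": [0,0,0,0]}}

```text
time: 10.95
ee_pos: [0.4338, -0.3098, 0.2331]
ee_rot: [-3.14, 0.002, 3.129]
contact_force: [-0.1, -0.4, -0.2]
grip_width: 0.0057
```

```bash
python3 - <<'E'
from h import *
s=env.snapshot("scene");print(env.get_obs()["ee_pos"])
cv2.imwrite("pics/s6.png",s)
a=lambda im,x0,y0,x1,y1,s:cv2.resize(im[y0:y1,x0:x1],None,fx=s,fy=s,interpolation=cv2.INTER_CUBIC)
cv2.imwrite("pics/h6.png",a(s,120,150,180,210,10))
P=env.get_obs()["ee_pos"]
for p in((.0142,-.0008,-.140),(-.0155,-.0005,-.149),(-.0005,-.0005,-.171),(.0145,-.0005,-.091)):
    print(p,(proj("scene",P+p)-[119.5,149.5])*10)
E
```

```text
[ 0.43380545 -0.30971116  0.23317959]
(0.0142, -0.0008, -0.14) [264.18765302 395.97924127]
(-0.0155, -0.0005, -0.149) [251.80936481 331.49360454]
(-0.0005, -0.0005, -0.171) [278.49140157 408.47710532]
(0.0145, -0.0005, -0.091) [226.18577578 309.16576571]
```

View pics/h6.png

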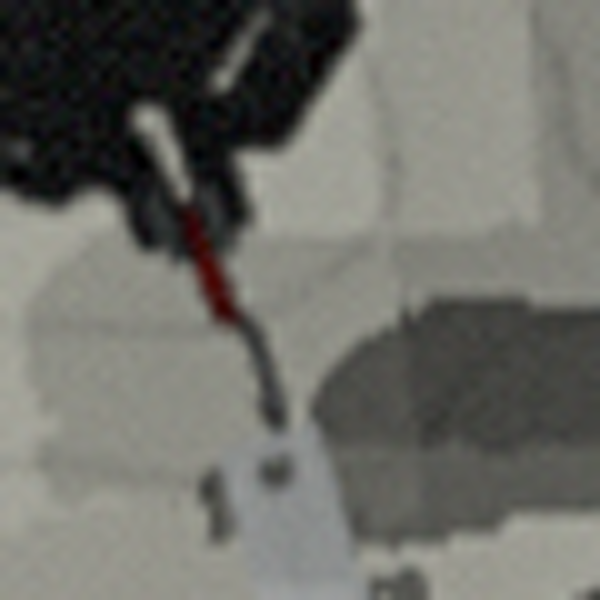

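Emit:
{"api": "jog_arm", "payload": {"translation": [[-0.008,0,0],[-0.008,0,0],[-0.008,0,0],[-0.007,0,0],[0,0,0],[0,0,0]], "dr": [[0,0,0],[0,0,0],[0,0,0],[0,0,0],[0,0,0],[0,0,0]], "fingers": [0,0,0,0,0,0]}}

```text
time: 11.75
ee_pos: [0.4639, -0.3098, 0.2314]
ee_rot: [3.141, -0.001, 3.128]
contact_force: [0.3, -0.1, -0.5]
grip_width: 0.0056
```

```bash
python3 - <<'E'
from h import *
s=env.snapshot("scene");print(env.get_obs()["ee_pos"],env.get_obs()["contact_force"])
cv2.imwrite("pics/s7.png",s)
a=lambda im,x0,y0,x1,y1,s:cv2.resize(im[y0:y1,x0:x1],None,fx=s,fy=s,interpolation=cv2.INTER_CUBIC)
cv2.imwrite("pics/h7.png",a(s,120,160,180,220,10))
P=env.get_obs()["ee_pos"]
for p in((.0142,-.0008,-.140),(-.0155,-.0005,-.149),(-.0005,-.0005,-.171),(.0145,-.0005,-.091)):
    print(p,(proj("scene",P+p)-[119.5,159.5])*10)
E
```

```text
[ 0.46376035 -0.30977911  0.23140385] [ 0.26979916 -1.32394574 -0.16028834]
(0.0142, -0.0008, -0.14) [286.30909563 381.68373509]
(-0.0155, -0.0005, -0.149) [273.37399701 314.79113403]
(-0.0005, -0.0005, -0.171) [300.12215397 391.80759449]
(0.0145, -0.0005, -0.091) [248.73687959 297.17677915]
```

View pics/h7.png

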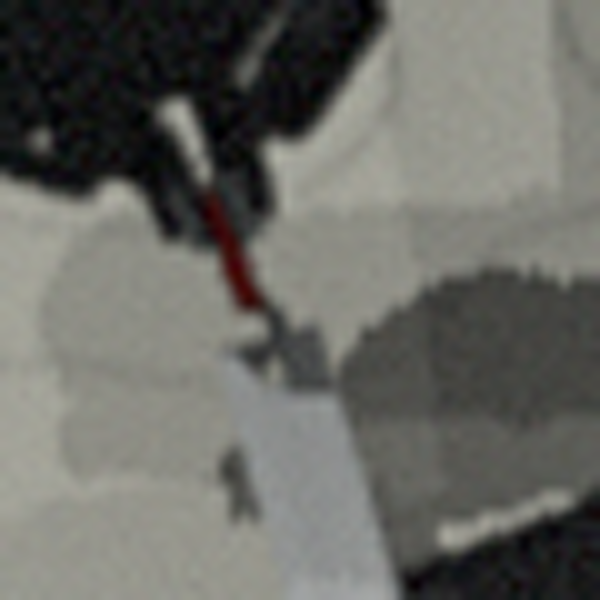

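Emit:
{"api": "jog_arm", "payload": {"translation": [[-0.001,0,-0.002],[0,0,-0.002],[0,0,0],[0,0,0]], "dr": [[0,0,0],[0,0,0],[0,0,0],[0,0,0]], "fingers": [0,0,0,0]}}

```text
time: 12.3
ee_pos: [0.465, -0.3098, 0.2356]
ee_rot: [3.142, 0.0, 3.128]
contact_force: [-0.0, 0.5, -1.0]
grip_width: 0.0053
```

Emit:
{"api": "jog_arm", "payload": {"translation": [[0,0,-0.001],[0,0,-0.001],[0,0,0]], "dr": [[0,0,0],[0,0,0],[0,0,0]], "fingers": [0,0,0]}}

```text
time: 12.68
ee_pos: [0.4651, -0.3099, 0.2377]
ee_rot: [-3.141, 0.0, 3.128]
contact_force: [0.8, 0.0, -1.6]
grip_width: 0.0057
```

Emit:
{"api": "jog_arm", "payload": {"translation": [[0,0,-0.001],[0,0,-0.001],[0,0,0]], "dr": [[0,0,0],[0,0,0],[0,0,0]], "fingers": [0,0,0]}}

```text
time: 13.05
ee_pos: [0.4651, -0.3099, 0.2397]
ee_rot: [-3.142, 0.0, 3.128]
contact_force: [0.4, 0.6, 0.2]
grip_width: 0.0054
```

Emit:
{"api": "jog_arm", "payload": {"translation": [[0,0,-0.001],[0,0,-0.001],[0,0,0]], "dr": [[0,0,0],[0,0,0],[0,0,0]], "fingers": [0,0,0]}}

```text
time: 13.42
ee_pos: [0.4651, -0.3099, 0.2417]
ee_rot: [-3.141, 0.0, 3.128]
contact_force: [0.6, 0.2, -0.7]
grip_width: 0.0056
```

Emit:
{"api": "jog_arm", "payload": {"translation": [[0,0,-0.001],[0,0,0],[0,0,0]], "dr": [[0,0,0],[0,0,0],[0,0,0]], "fingers": [0,0,0]}}

```text
time: 13.8
ee_pos: [0.465, -0.3098, 0.2426]
ee_rot: [3.142, 0.0, 3.128]
contact_force: [0.0, 0.5, -0.2]
grip_width: 0.0055
```

```bash
python3 - <<'E'
from h import *
F=[];
for i in range(3): s=env.snapshot("scene");F.append(env.get_obs()["contact_force"])
print(np.round(F,2))
cv2.imwrite("pics/s8.png",s)
a=lambda im,x0,y0,x1,y1,s:cv2.resize(im[y0:y1,x0:x1],None,fx=s,fy=s,interpolation=cv2.INTER_CUBIC)
cv2.imwrite("pics/h8.png",a(s,120,160,180,220,10))
E
```

```text
[[-0.9   0.25 -0.52]
 [ 0.54 -0.08 -1.27]
 [ 0.41 -0.1  -0.14]]
```

View pics/h8.png

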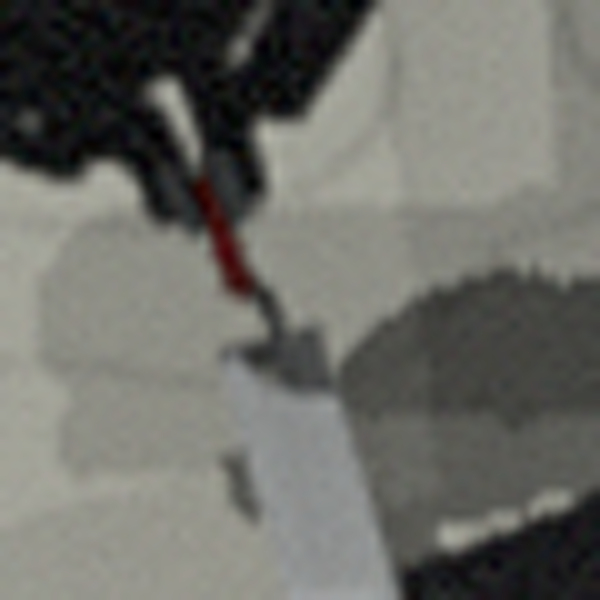

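Emit:
{"api": "jog_arm", "payload": {"translation": [[0,0,-0.001],[0,0,-0.001],[0,0,-0.001],[0,0,0],[0,0,0]], "dr": [[0,0,0],[0,0,0],[0,0,0],[0,0,0],[0,0,0]], "fingers": [0,0,0,0,0]}}

```text
time: 14.58
ee_pos: [0.465, -0.3098, 0.2455]
ee_rot: [3.142, -0.0, 3.128]
contact_force: [0.0, -1.3, -0.0]
grip_width: 0.0055
```

```bash
cat > look.py <<'E'
import sys
from h import *
n=sys.argv[1];F=[]
for i in range(3): s=env.snapshot("scene");F.append(env.get_obs()["contact_force"])
print(np.round(F,2),env.get_obs()["ee_pos"],env.get_obs()["wrist_torque"])
cv2.imwrite(f"pics/s{n}.png",s)
a=lambda im,x0,y0,x1,y1,s:cv2.resize(im[y0:y1,x0:x1],None,fx=s,fy=s,interpolation=cv2.INTER_CUBIC)
cv2.imwrite(f"pics/h{n}.png",a(s,120,160,180,220,10))
E
python3 look.py 9
```

```text
[[ 0.99  0.13 -0.36]
 [-0.9  -0.19 -0.17]
 [ 0.18  0.17  0.58]] [ 0.46502173 -0.30981137  0.24551607] [0.0762656  0.00371861 0.0124471 ]
```

View pics/h9.png

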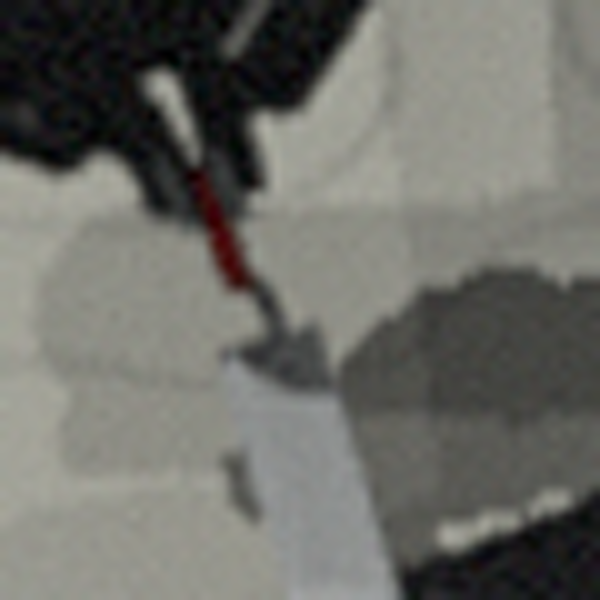

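Emit:
{"api": "jog_arm", "payload": {"translation": [[0,0,-0.0015],[0,0,-0.0015],[0,0,-0.0015],[0,0,-0.0015],[0,0,0],[0,0,0]], "dr": [[0,0,0],[0,0,0],[0,0,0],[0,0,0],[0,0,0],[0,0,0]], "fingers": [0,0,0,0,0,0]}}

```text
time: 15.48
ee_pos: [0.465, -0.3098, 0.2515]
ee_rot: [3.142, -0.0, 3.128]
contact_force: [1.1, 0.1, -0.5]
grip_width: 0.0056
```

```bash
python3 look.py 10
```

```text
[[-0.37  0.36 -1.45]
 [-0.25  0.03 -0.29]
 [-0.08 -1.   -0.31]] [ 0.46498824 -0.30982796  0.25146984] [0.02858027 0.05040961 0.01019849]
```

View pics/h10.png

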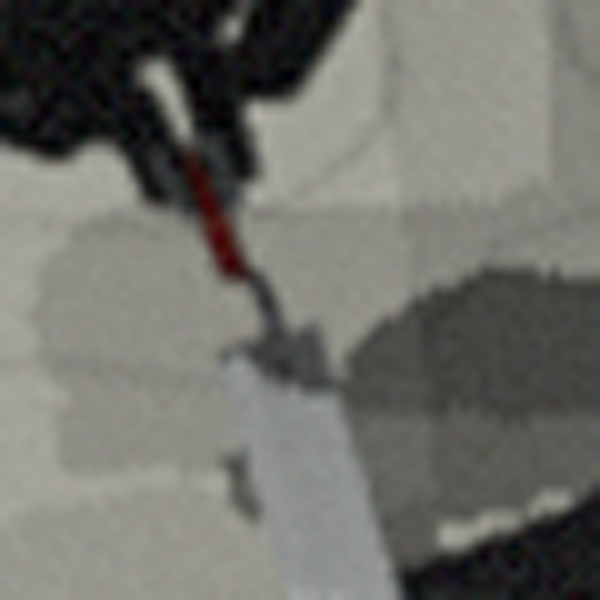

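Emit:
{"api": "jog_arm", "payload": {"translation": [[-0.001,0,-0.005],[-0.0025,0,-0.0045],[-0.004,0,-0.0035],[-0.004,0,-0.0015],[0,0,0],[0,0,0]], "dr": [[0,0,0],[0,0,0],[0,0,0],[0,0,0],[0,0,0],[0,0,0]], "fingers": [0,0,0,0,0,0]}}

```text
time: 16.38
ee_pos: [0.4759, -0.3099, 0.2655]
ee_rot: [3.141, -0.002, 3.128]
contact_force: [-2.7, 0.2, -1.8]
grip_width: 0.0054
```

```bash
python3 look.py 11
```

```text
[[-2.39 -0.59 -1.66]
 [-2.57 -0.76 -2.02]
 [-2.68  0.45 -1.86]] [ 0.47612268 -0.30993925  0.26581828] [0.00915287 1.0004658  0.01099435]
```

View pics/h11.png

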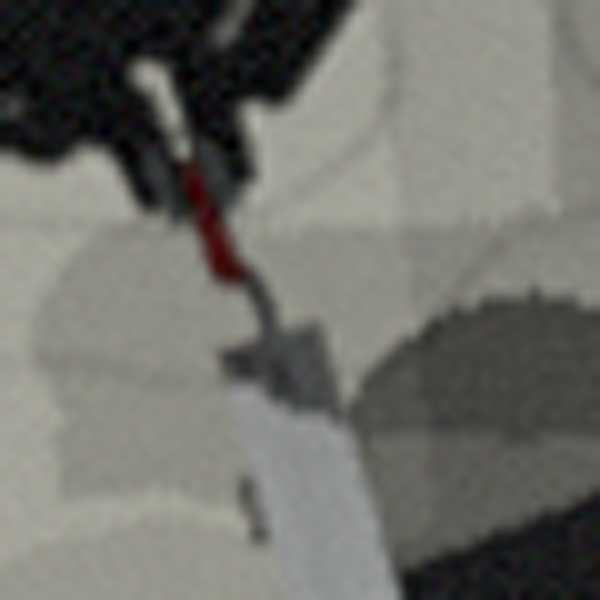

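Emit:
{"api": "jog_arm", "payload": {"translation": [[0.002,0,-0.004],[0,0,-0.007],[-0.001,0,-0.007],[-0.002,0,-0.007],[-0.003,0,-0.007],[0,0,0],[0,0,0]], "dr": [[0,0,0],[0,0,0],[0,0,0],[0,0,0],[0,0,0],[0,0,0],[0,0,0]], "fingers": [0,0,0,0,0,0,0]}}

```text
time: 17.4
ee_pos: [0.4806, -0.3099, 0.2978]
ee_rot: [3.141, 0.0, 3.128]
contact_force: [1.5, -0.9, -3.8]
grip_width: 0.0054
```

```bash
sed -i 's/a(s,120,160,180,220,10)/a(s,100,110,230,260,4)/' look.py; python3 look.py 12
```

```text
[[ 1.51  0.15 -3.27]
 [ 0.35  0.32 -2.76]
 [ 1.22 -1.06 -2.49]] [ 0.48051121 -0.30998822  0.2977058 ] [ 0.11885699 -0.53088998 -0.02728885]
```

View pics/h12.png

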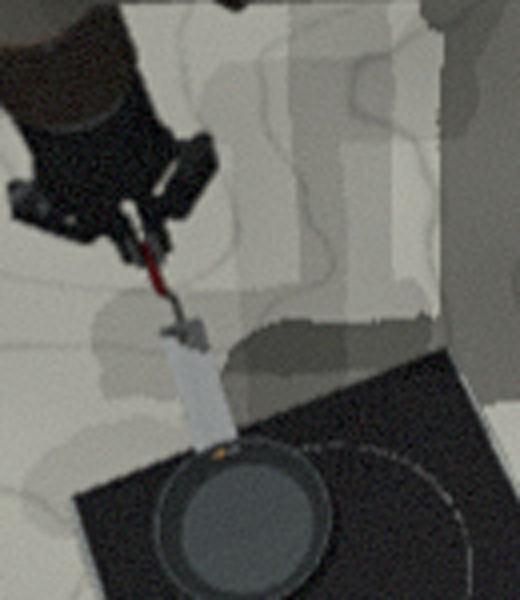

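Emit:
{"api": "jog_arm", "payload": {"translation": [[-0.003,0,-0.007],[-0.003,0,-0.007],[-0.003,0,-0.007],[-0.004,0,-0.007],[-0.004,0,-0.007],[-0.005,0,-0.007],[-0.005,0,-0.007],[0,0,0]], "dr": [[0,0,0],[0,0,0],[0,0,0],[0,0,0],[0,0,0],[0,0,0],[0,0,0],[0,0,0]], "fingers": [0,0,0,0,0,0,0,0]}}

```text
time: 18.55
ee_pos: [0.508, -0.3105, 0.3476]
ee_rot: [-3.141, 0.001, 3.129]
contact_force: [0.5, 0.5, -3.9]
grip_width: 0.0052
```

```bash
python3 look.py 13
```

```text
[[ 1.61  0.18 -3.76]
 [ 2.03 -0.06 -3.76]
 [ 0.93  0.21 -3.66]] [ 0.50731068 -0.31027392  0.34663359] [ 0.06694723 -0.56687361  0.00912035]
```

View pics/h13.png

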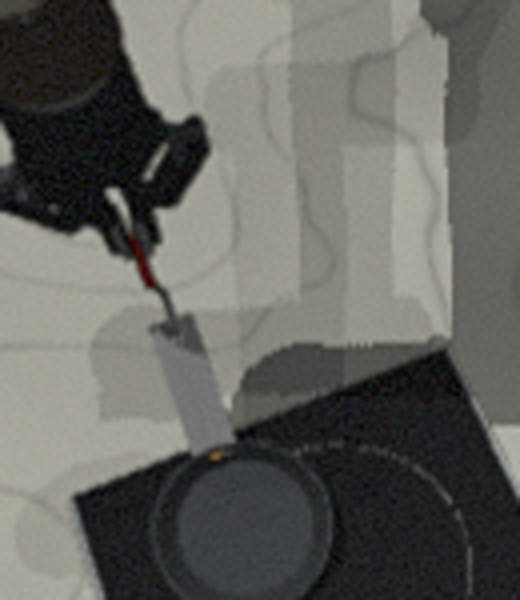

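Emit:
{"api": "jog_arm", "payload": {"translation": [[-0.006,0,-0.007],[-0.006,0,-0.007],[-0.006,0,-0.006],[-0.007,0,-0.006],[-0.007,0,-0.006],[-0.007,0,-0.005],[-0.007,0,-0.005],[0,0,0]], "dr": [[0,0,0],[0,0,0],[0,0,0],[0,0,0],[0,0,0],[0,0,0],[0,0,0],[0,0,0]], "fingers": [0,0,0,0,0,0,0,0]}}

```text
time: 19.7
ee_pos: [0.554, -0.311, 0.3891]
ee_rot: [-3.141, 0.0, 3.129]
contact_force: [0.7, -0.4, -4.7]
grip_width: 0.0057
```

```bash
python3 look.py 14
```

```text
[[ 0.66 -0.32 -4.66]
 [ 0.9  -0.05 -3.64]
 [ 0.99 -0.09 -3.64]] [ 0.55326788 -0.31094281  0.38872091] [ 0.02124752 -0.34807348  0.00101055]
```

View pics/h14.png

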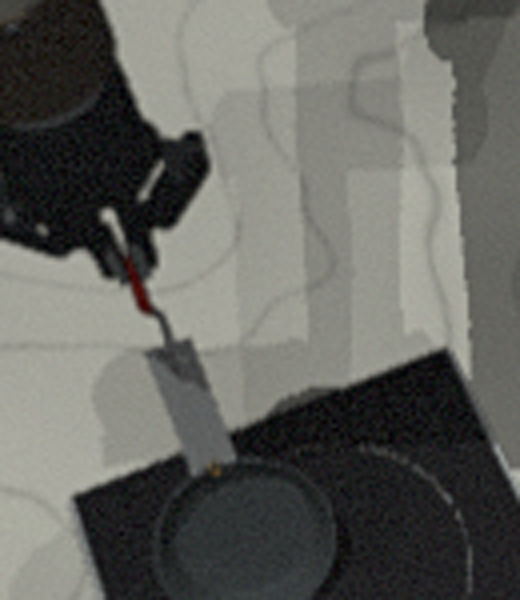

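Emit:
{"api": "jog_arm", "payload": {"translation": [[-0.006,0,-0.004],[-0.006,0,-0.004],[-0.006,0,-0.004],[-0.006,0,-0.004],[-0.006,0,-0.004],[-0.006,0,-0.004],[-0.006,0,-0.004],[0,0,0]], "dr": [[0,0,0],[0,0,0],[0,0,0],[0,0,0],[0,0,0],[0,0,0],[0,0,0],[0,0,0]], "fingers": [0,0,0,0,0,0,0,0]}}

```text
time: 20.85
ee_pos: [0.5958, -0.3116, 0.4171]
ee_rot: [-3.142, -0.0, 3.128]
contact_force: [-0.4, -0.2, -4.8]
grip_width: 0.0058
```

```bash
python3 look.py 15
```

```text
[[-0.93  0.13 -4.43]
 [-0.04  0.38 -5.59]
 [ 0.31  0.39 -5.16]] [ 0.59528881 -0.31156733  0.41694141] [-0.0084792  -0.06487173  0.0093244 ]
```

View pics/h15.png

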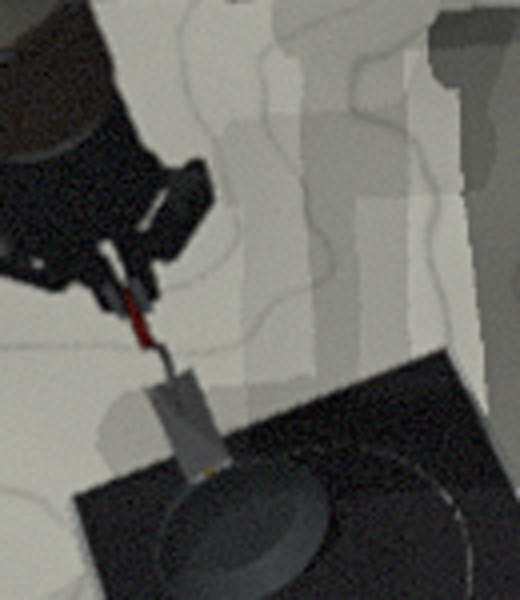

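Emit:
{"api": "jog_arm", "payload": {"translation": [[-0.005,0,-0.004],[-0.005,0,-0.004],[-0.004,0,-0.004],[-0.004,0,-0.005],[-0.003,0,-0.005],[-0.003,0,-0.005],[-0.003,0,-0.005],[0,0,0]], "dr": [[0,0,0],[0,0,0],[0,0,0],[0,0,0],[0,0,0],[0,0,0],[0,0,0],[0,0,0]], "fingers": [0,0,0,0,0,0,0,0]}}

```text
time: 22.0
ee_pos: [0.6229, -0.3119, 0.4496]
ee_rot: [-3.141, 0.001, 3.129]
contact_force: [0.3, -0.4, -6.5]
grip_width: 0.005
```

```bash
python3 look.py 16
```

```text
[[ 0.85 -0.48 -6.04]
 [-0.46  1.1  -5.76]
 [-0.19 -0.   -6.95]] [ 0.62238063 -0.31185281  0.44877296] [-0.03072371  0.06613665 -0.01722043]
```

View pics/h16.png

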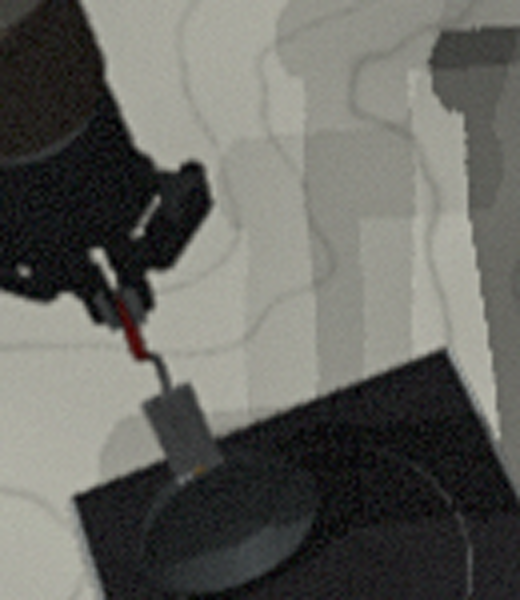

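Emit:
{"api": "jog_arm", "payload": {"translation": [[0,0,-0.005],[0,0,-0.01],[0,0,-0.015],[0,0,-0.018],[0,0,-0.018],[0,0,-0.015],[0,0,-0.012],[0,0,-0.007]], "dr": [[0,0,0],[0,0,0],[0,0,0],[0,0,0],[0,0,0],[0,0,0],[0,0,0],[0,0,0]], "fingers": [0,0,0,0,0,0,0,0]}}

```text
time: 23.15
ee_pos: [0.6222, -0.312, 0.5508]
ee_rot: [-3.141, 0.002, 3.128]
contact_force: [-1.1, 0.3, -7.1]
grip_width: 0.0054
```

Emit:
{"api": "jog_arm", "payload": {"translation": [[0,0,0],[0,0,0],[0,0,0],[0,0,0],[0,0,0]], "dr": [[0,0,0],[0,0,0],[0,0,0],[0,0,0],[0,0,0]], "fingers": [0,0,0,0,0]}}

```text
time: 23.78
ee_pos: [0.6224, -0.312, 0.5489]
ee_rot: [3.142, -0.0, 3.128]
contact_force: [-0.5, 0.5, -6.2]
grip_width: 0.0057
```

```bash
python3 look.py 17
```

```text
[[-0.3   0.7  -6.83]
 [ 0.92 -0.3  -5.91]
 [ 0.08  0.57 -6.43]] [ 0.62239427 -0.31193334  0.54905635] [0.05092529 0.09393434 0.02150952]
```

View pics/s17.png

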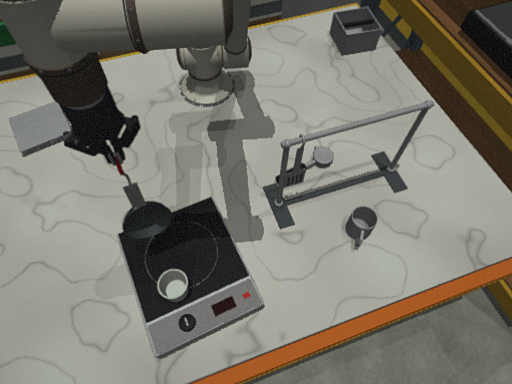

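Emit:
{"api": "jog_arm", "payload": {"translation": [[-0.001,0.004,0],[-0.001,0.008,0],[-0.001,0.012,0],[-0.001,0.016,0],[-0.001,0.02,0],[-0.001,0.024,0],[-0.001,0.026,0],[-0.001,0.027,0]], "dr": [[0,0,0],[0,0,0],[0,0,0],[0,0,0],[0,0,0],[0,0,0],[0,0,0],[0,0,0]], "fingers": [0,0,0,0,0,0,0,0]}}

```text
time: 24.92
ee_pos: [0.6321, -0.1729, 0.5493]
ee_rot: [3.141, 0.0, 3.129]
contact_force: [-0.1, 0.0, -6.5]
grip_width: 0.0057
```

Emit:
{"api": "jog_arm", "payload": {"translation": [[-0.001,0.028,0],[-0.001,0.028,0],[-0.001,0.028,0],[-0.001,0.028,0],[-0.001,0.028,0],[-0.001,0.028,0],[-0.001,0.028,0],[-0.001,0.028,0]], "dr": [[0,0,0],[0,0,0],[0,0,0],[0,0,0],[0,0,0],[0,0,0],[0,0,0],[0,0,0]], "fingers": [0,0,0,0,0,0,0,0]}}

```text
time: 25.92
ee_pos: [0.6426, 0.0511, 0.5494]
ee_rot: [3.141, 0.0, 3.129]
contact_force: [0.8, -0.8, -6.1]
grip_width: 0.0056
```

Emit:
{"api": "jog_arm", "payload": {"translation": [[-0.001,0.028,0],[-0.001,0.028,0],[-0.001,0.026,0],[-0.001,0.024,0],[-0.001,0.021,0],[-0.001,0.018,0],[-0.001,0.015,0],[-0.001,0.012,0]], "dr": [[0,0,0],[0,0,0],[0,0,0],[0,0,0],[0,0,0],[0,0,0],[0,0,0],[0,0,0]], "fingers": [0,0,0,0,0,0,0,0]}}

```text
time: 26.92
ee_pos: [0.6537, 0.2215, 0.5489]
ee_rot: [-3.141, -0.0, 3.128]
contact_force: [-0.3, 0.6, -6.1]
grip_width: 0.0054
```

Emit:
{"api": "jog_arm", "payload": {"translation": [[-0.001,0.009,0],[-0.001,0.006,0],[0,0.003,0],[0,0,0],[0,0,0],[0,0,0],[0,0,0],[0,0,0]], "dr": [[0,0,0],[0,0,0],[0,0,0],[0,0,0],[0,0,0],[0,0,0],[0,0,0],[0,0,0]], "fingers": [0,0,0,0,0,0,0,0]}}

```text
time: 27.92
ee_pos: [0.6558, 0.2386, 0.5491]
ee_rot: [3.142, 0.0, 3.128]
contact_force: [-0.2, 0.1, -5.7]
grip_width: 0.0056
```

```bash
cat > look2.py <<'E'
import sys
from h import *
n=sys.argv[1];F=[]
s=env.snapshot("scene");t=env.snapshot("top");print(env.get_obs()["contact_force"],env.get_obs()["ee_pos"],env.get_obs()["wrist_torque"],env.get_obs()["grip_width"],env.get_obs()["time"])
cv2.imwrite(f"pics/s{n}.png",s);cv2.imwrite(f"pics/t{n}.png",t)
a=lambda im,x0,y0,x1,y1,s:cv2.resize(im[y0:y1,x0:x1],None,fx=s,fy=s,interpolation=cv2.INTER_CUBIC)
cv2.imwrite(f"pics/h{n}.png",np.hstack([a(s,290,60,430,260,3),a(t,50,100,170,300,3)]))
E
python3 look2.py 18
```

```text
[-0.52154676  0.83228146 -5.90892691] [0.65576856 0.23869774 0.54908677] [ 0.08688326  0.04649406 -0.02026288] 0.005188252593670691 28.025
```

View pics/h18.png

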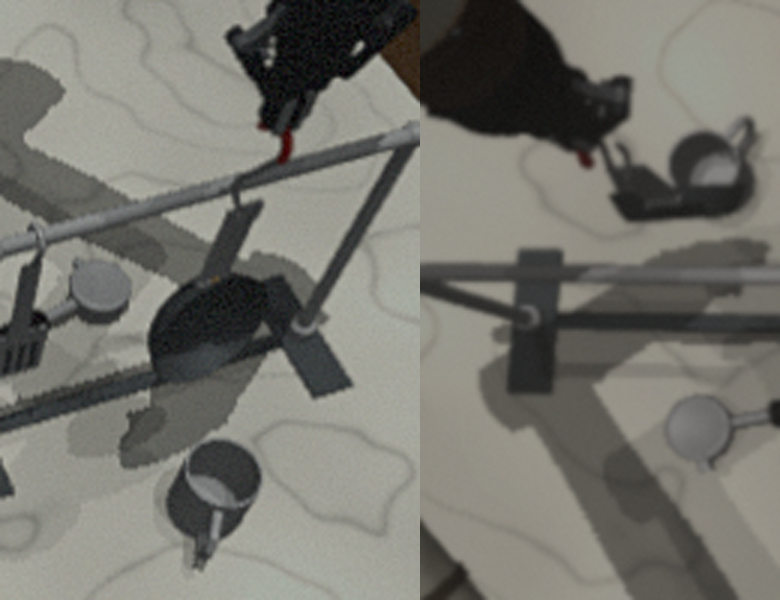

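Emit:
{"api": "jog_arm", "payload": {"translation": [[0.002,0,0.002],[0.004,0,0.004],[0.005,0,0.005],[0.005,0,0.006],[0.005,0,0.006],[0.004,0,0.006],[0.003,0,0.004],[0.002,0,0.002]], "dr": [[0,0,0],[0,0,0],[0,0,0],[0,0,0],[0,0,0],[0,0,0],[0,0,0],[0,0,0]], "fingers": [0,0,0,0,0,0,0,0]}}

```text
time: 29.02
ee_pos: [0.6256, 0.2391, 0.5138]
ee_rot: [-3.141, -0.0, 3.128]
contact_force: [-0.3, 0.8, -5.6]
grip_width: 0.0056
```

Emit:
{"api": "jog_arm", "payload": {"translation": [[0,0,0],[0,0,0],[0,0,0],[0,0,0],[0,0,0],[0,0,0]], "dr": [[0,0,0],[0,0,0],[0,0,0],[0,0,0],[0,0,0],[0,0,0]], "fingers": [0,0,0,0,0,0]}}

```text
time: 29.78
ee_pos: [0.6258, 0.2391, 0.514]
ee_rot: [-3.142, -0.0, 3.128]
contact_force: [-0.5, -0.3, -6.4]
grip_width: 0.0056
```

```bash
python3 look2.py 19; python3 - <<'E'
from h import *
P=env.get_obs()["ee_pos"]
for p in((-.0005,-.0005,-.171),(.0145,-.0005,-.091),(.0145,-.001,-.14)): 
    q=P+p; print(p,(proj("scene",q)-[289.5,59.5])*3,(proj("top",q)-[49.5,99.5])*3+[420,0])
E
```

```text
[ 0.10231745  0.25603883 -6.99203806] [0.62578569 0.23909208 0.51406007] [0.01058905 0.03330233 0.00333185] 0.005395279328548381 29.875
(-0.0005, -0.0005, -0.171) [210.47489661 214.40451279] [644.29872398 222.68087016]
(0.0145, -0.0005, -0.091) [247.22260722 160.5773173 ] [610.94597856 179.42296955]
(0.0145, -0.001, -0.14) [229.07398834 203.28797007] [633.35657465 195.17934345]
```

View pics/h19.png

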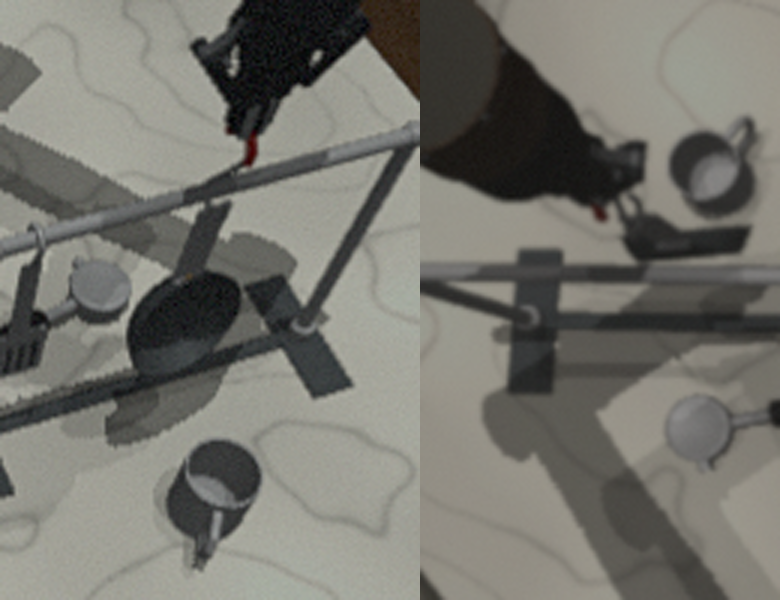

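Emit:
{"api": "jog_arm", "payload": {"translation": [[0.002,0,0.006],[0.003,0,0.01],[0.003,0,0.01],[0.003,0,0.011],[0.003,0,0.011],[0.003,0,0.011],[0.003,0,0.01],[0.003,0,0.009]], "dr": [[0,0,0],[0,0,0],[0,0,0],[0,0,0],[0,0,0],[0,0,0],[0,0,0],[0,0,0]], "fingers": [0,0,0,0,0,0,0,0]}}

```text
time: 30.88
ee_pos: [0.6025, 0.2394, 0.4353]
ee_rot: [-3.141, -0.001, 3.128]
contact_force: [0.4, -0.2, -6.2]
grip_width: 0.0053
```

Emit:
{"api": "jog_arm", "payload": {"translation": [[0,0,0],[0,0,0],[0,0,0],[0,0,0]], "dr": [[0,0,0],[0,0,0],[0,0,0],[0,0,0]], "fingers": [0,0,0,0]}}

```text
time: 31.38
ee_pos: [0.6029, 0.2394, 0.4364]
ee_rot: [3.141, 0.001, 3.128]
contact_force: [-0.2, -0.7, -6.3]
grip_width: 0.0056
```

```bash
python3 look2.py 20
```

```text
[ 0.79313215 -0.52915039 -5.48634787] [0.60292079 0.23940564 0.43625283] [ 0.01663485 -0.02540516  0.00582129] 0.005667662128598812 31.475
```

View pics/h20.png

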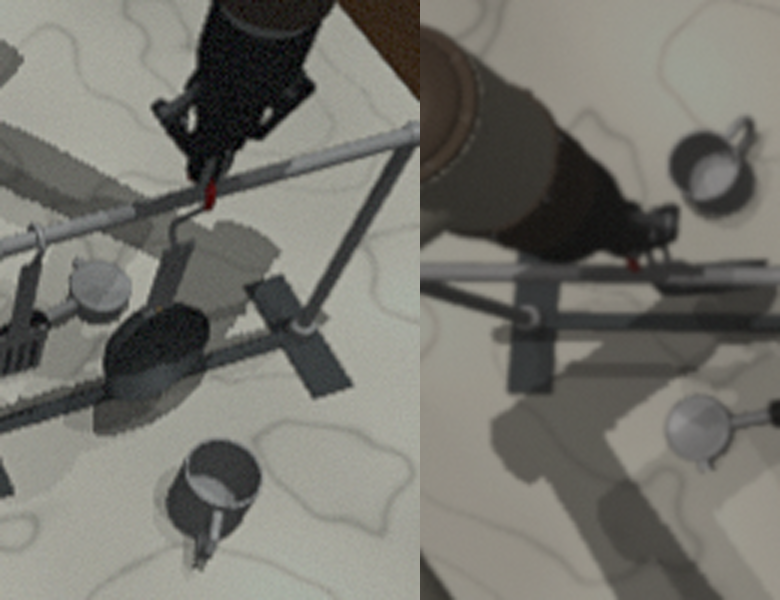

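Emit:
{"api": "jog_arm", "payload": {"translation": [[0.003,0,0.002],[0.003,0,0.005],[0.003,0,0.005],[0.003,0,0.006],[0.002,0,0.004],[0.001,0,0.002],[0,0,0],[0,0,0]], "dr": [[0,0,0],[0,0,0],[0,0,0],[0,0,0],[0,0,0],[0,0,0],[0,0,0],[0,0,0]], "fingers": [0,0,0,0,0,0,0,0]}}

```text
time: 32.48
ee_pos: [0.5879, 0.2396, 0.4123]
ee_rot: [3.141, 0.001, 3.128]
contact_force: [-0.1, -0.1, -6.7]
grip_width: 0.0053
```

```bash
python3 look2.py 21
```

```text
[-1.13182475 -0.08985255 -7.67309796] [0.58789647 0.23960073 0.41224048] [ 0.02475827 -0.02952919  0.0031236 ] 0.005584572138776588 32.575
```

View pics/h21.png

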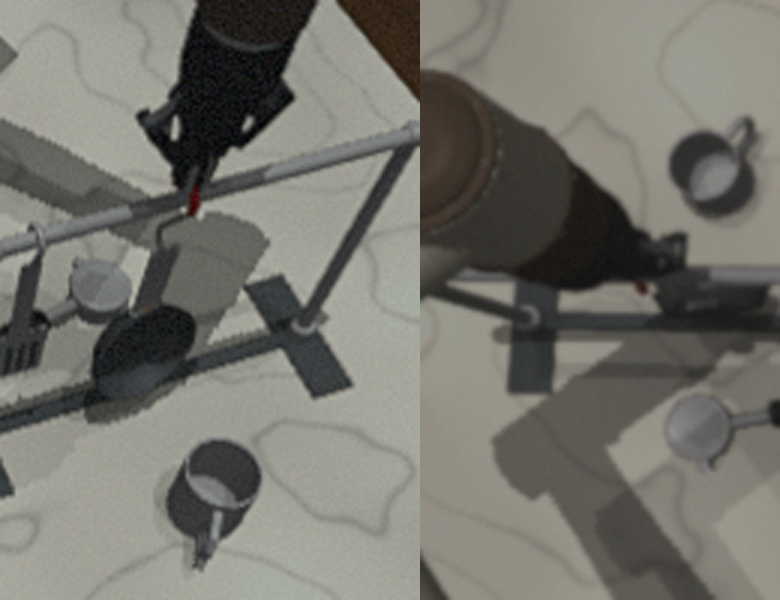

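Emit:
{"api": "jog_arm", "payload": {"translation": [[0.0005,0,0.002],[0.0005,0,0.002],[0.0005,0,0.001],[0,0,0.001],[0,0,0],[0,0,0]], "dr": [[0,0,0],[0,0,0],[0,0,0],[0,0,0],[0,0,0],[0,0,0]], "fingers": [0,0,0,0,0,0]}}

```text
time: 33.33
ee_pos: [0.5863, 0.2396, 0.4061]
ee_rot: [3.142, 0.0, 3.128]
contact_force: [-0.7, -0.5, -6.4]
grip_width: 0.0058
```

Emit:
{"api": "jog_arm", "payload": {"translation": [[0,0,0.0005],[0,0,0],[0,0,0]], "dr": [[0,0,0],[0,0,0],[0,0,0]], "fingers": [0,0,0]}}

```text
time: 33.7
ee_pos: [0.5863, 0.2396, 0.4056]
ee_rot: [-3.142, 0.0, 3.128]
contact_force: [0.4, -0.9, -6.0]
grip_width: 0.0057
```

Emit:
{"api": "jog_arm", "payload": {"translation": [[0,0,0.0003],[0,0,0],[0,0,0]], "dr": [[0,0,0],[0,0,0],[0,0,0]], "fingers": [0,0,0]}}

```text
time: 34.08
ee_pos: [0.5863, 0.2396, 0.4052]
ee_rot: [-3.142, -0.0, 3.128]
contact_force: [-0.0, 0.3, -7.7]
grip_width: 0.0055
```

Emit:
{"api": "jog_arm", "payload": {"translation": [[0,0,0.0003],[0,0,0],[0,0,0]], "dr": [[0,0,0],[0,0,0],[0,0,0]], "fingers": [0,0,0]}}

```text
time: 34.45
ee_pos: [0.5863, 0.2396, 0.405]
ee_rot: [3.142, -0.0, 3.128]
contact_force: [-0.3, 0.0, -6.5]
grip_width: 0.006
```

Emit:
{"api": "jog_arm", "payload": {"translation": [[0,0,0.0003],[0,0,0],[0,0,0]], "dr": [[0,0,0],[0,0,0],[0,0,0]], "fingers": [0,0,0]}}

```text
time: 34.83
ee_pos: [0.5863, 0.2396, 0.4047]
ee_rot: [-3.142, -0.0, 3.128]
contact_force: [-0.4, -0.8, -6.7]
grip_width: 0.0057
```

Emit:
{"api": "jog_arm", "payload": {"translation": [[0,0,0.0003],[0,0,0],[0,0,0]], "dr": [[0,0,0],[0,0,0],[0,0,0]], "fingers": [0,0,0]}}

```text
time: 35.2
ee_pos: [0.5863, 0.2396, 0.4045]
ee_rot: [3.142, 0.0, 3.128]
contact_force: [0.1, -0.0, -6.0]
grip_width: 0.0059
```

Emit:
{"api": "jog_arm", "payload": {"translation": [[0,0,0.0003],[0,0,0],[0,0,0]], "dr": [[0,0,0],[0,0,0],[0,0,0]], "fingers": [0,0,0]}}

```text
time: 35.58
ee_pos: [0.5863, 0.2396, 0.4043]
ee_rot: [3.141, 0.0, 3.128]
contact_force: [-0.6, 0.2, -5.7]
grip_width: 0.0057
```

Emit:
{"api": "jog_arm", "payload": {"translation": [[0,0,0.0003],[0,0,0],[0,0,0]], "dr": [[0,0,0],[0,0,0],[0,0,0]], "fingers": [0,0,0]}}

```text
time: 35.95
ee_pos: [0.5863, 0.2396, 0.4042]
ee_rot: [3.141, 0.001, 3.128]
contact_force: [-0.9, -0.1, -2.9]
grip_width: 0.0057
```

Emit:
{"api": "jog_arm", "payload": {"translation": [[0,0,0.0003],[0,0,0],[0,0,0]], "dr": [[0,0,0],[0,0,0],[0,0,0]], "fingers": [0,0,0]}}

```text
time: 36.33
ee_pos: [0.5863, 0.2396, 0.4041]
ee_rot: [3.141, 0.001, 3.128]
contact_force: [-1.4, 1.2, 0.4]
grip_width: 0.0054
```

Emit:
{"api": "jog_arm", "payload": {"translation": [[0,0,0],[0,0,0],[0,0,0],[0,0,0]], "dr": [[0,0,0],[0,0,0],[0,0,0],[0,0,0]], "fingers": [0,0,0,0]}}

```text
time: 36.83
ee_pos: [0.5863, 0.2396, 0.404]
ee_rot: [3.141, 0.001, 3.128]
contact_force: [-1.8, 0.0, 2.5]
grip_width: 0.0058
```

```bash
python3 look2.py 22; python3 look2.py 22b
```

```text
[-2.63924598  0.33650118  3.82777191] [0.5863275  0.23960527 0.40397695] [0.03739354 0.76721442 0.01870367] 0.005724049354080716 36.925
[-2.65818018 -0.12350693  3.01163713] [0.5863172  0.23958099 0.40397525] [-0.01512061  0.80994294  0.03280837] 0.005489190504284483 37.025
```

View pics/h22.png

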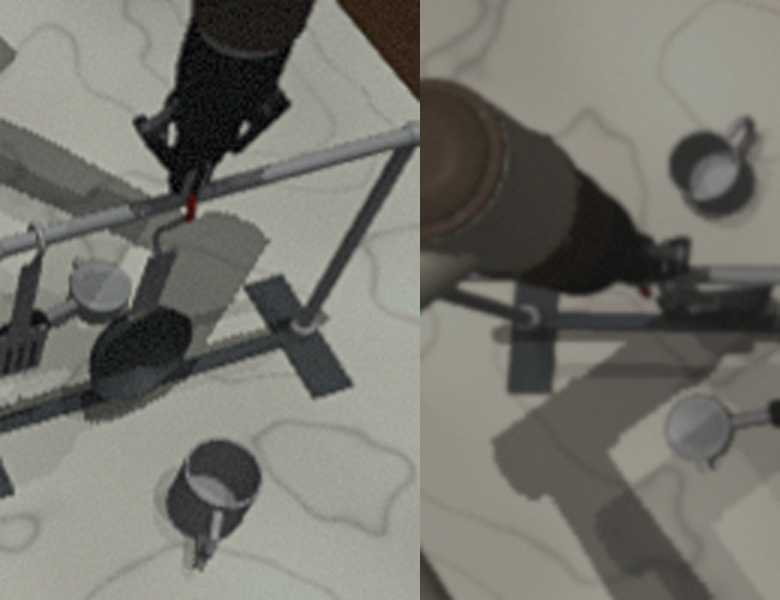

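Emit:
{"api": "jog_arm", "payload": {"translation": [[0,0,-0.0003],[0,0,0],[0,0,0],[0,0,0],[0,0,0],[0,0,0]], "dr": [[0,0,0],[0,0,0],[0,0,0],[0,0,0],[0,0,0],[0,0,0]], "fingers": [0,0,0.009,0.013,0.017,0.022], "newtons": 30}}

```text
time: 37.78
ee_pos: [0.5863, 0.2396, 0.4034]
ee_rot: [-3.141, -0.0, 3.128]
contact_force: [-0.5, 0.6, -0.5]
grip_width: 0.022
```

```bash
python3 look2.py 23
```

```text
[ 0.12742805 -0.06870465 -0.26469287] [0.58632512 0.2396332  0.40358641] [-0.01619245  0.00789039  0.03822474] 0.022032526040001308 37.875
```

View pics/h23.png

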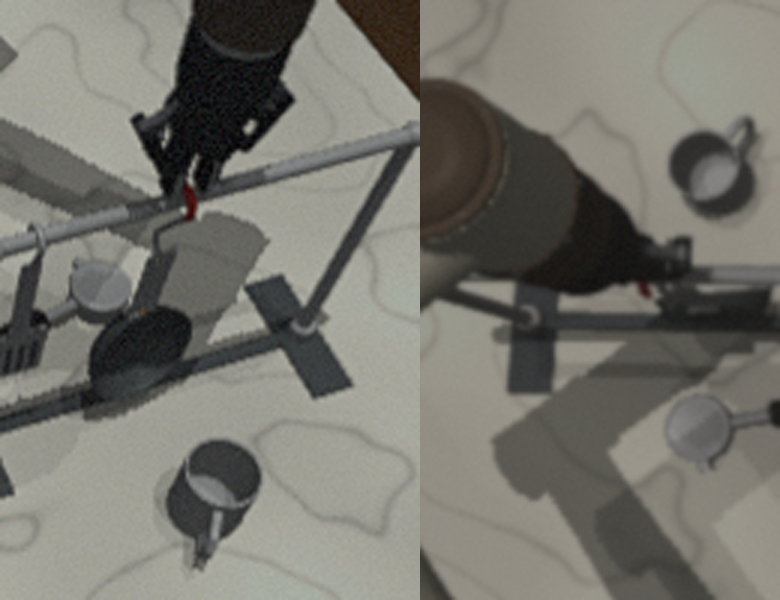

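Released; the hook stays on the rail with the pan hanging from it. Now I'll back away and let it settle.

Emit:
{"api": "jog_arm", "payload": {"translation": [[0,0,0],[0,0,-0.005],[0,0,-0.015],[0,0,-0.03],[0,0,-0.04],[0,0,-0.04],[0,0,0],[0,0,0]], "dr": [[0,0,0],[0,0,0],[0,0,0],[0,0,0],[0,0,0],[0,0,0],[0,0,0],[0,0,0]], "fingers": [0.03,0.04,0.04,0.04,0.04,0.04,0.04,0.04]}}

```text
time: 38.88
ee_pos: [0.5861, 0.2396, 0.534]
ee_rot: [3.141, 0.0, 3.129]
contact_force: [0.4, 0.5, -0.7]
grip_width: 0.0398
```

Emit:
{"api": "jog_arm", "payload": {"translation": [[0,0,0],[0,0,0],[0,0,0],[0,0,0],[0,0,0],[0,0,0],[0,0,0],[0,0,0]], "dr": [[0,0,0],[0,0,0],[0,0,0],[0,0,0],[0,0,0],[0,0,0],[0,0,0],[0,0,0]], "fingers": [0.04,0.04,0.04,0.04,0.04,0.04,0.04,0.04]}}

```text
time: 39.88
ee_pos: [0.5863, 0.2396, 0.5338]
ee_rot: [3.142, 0.0, 3.128]
contact_force: [-0.2, 0.7, 0.1]
grip_width: 0.0402
```

```bash
python3 look2.py 24; python3 look2.py 24b; python3 look2.py 25; python3 - <<'E'
from h import *
a=cv2.imread("pics/s24.png").astype(int);b=cv2.imread("pics/s25.png").astype(int)
d=np.abs(a-b).sum(2)[150:260,290:430];print(d.mean(),(d>60).sum())
E
```

```text
[0.15153456 0.43943112 0.18246628] [0.58628255 0.23962378 0.53376099] [-0.03392019  0.03479342  0.0265466 ] 0.039820803611324944 39.975
[0.31458541 0.33064844 0.07709849] [0.58627821 0.2396193  0.53377127] [-0.01787659 -0.04917741  0.02367616] 0.03986068394838222 40.075
[-0.37876001  0.02093446  0.6599431 ] [0.58629468 0.23958334 0.53375935] [ 0.02178338 -0.00250287 -0.02047364] 0.04001831770333643 40.175
7.464155844155844 3
```

View pics/h25.png

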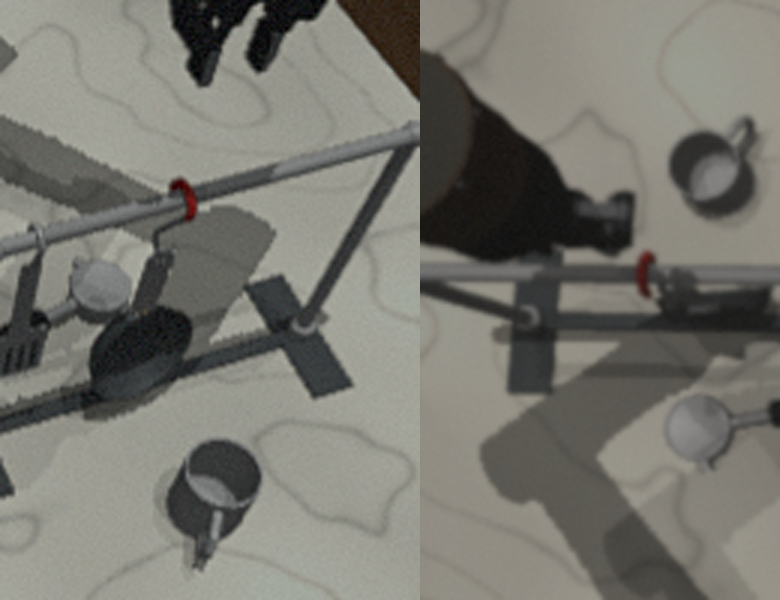

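The hook sits over the rail, with its red bend at about (183,200) in the crop. The pan hangs still, and the turner, jug and portafilter haven't moved. Handing in.

```bash
python3 -c "
from workcell import env
print(env.hand_in())"
```

```text
the job is handed in; nothing more can be done
None
```

The pan now hangs from the S-hook on the rail, between the posts, and I handed the job in at about 40 s of the 72 s; `hand_in` reports no verdict.

- **Hook:** I took it off the rail by its red bend. The gripper read about 5.5 mm on the 9 mm wire, so I reopened and gripped about 2 mm lower; the reading stayed odd, but the hook never slipped.
- **Pan pick-up:** The bare end went up through the handle's hole on the first try, with no force felt. The only side load after that was about 2.6 N, when the handle's end touched the bend.
- **Lift:** I raised the pan along an arc until it hung free, at about 6.4 N on the wrist.
- **Rail:** I eased the weight on in 0.3 mm steps. The rail force crept up to roughly 9–10 N before I backed off slightly and let go.

**Last checks:**
- The wrist force was back to about 0 after release.
- Pictures 0.2 s apart showed the pan still, the hook upright over the rail, and the turner, jug and portafilter in place.
- I did not look at the cup again after the pan had been lifted; in that picture it had not moved.
- I judged the final hook and pan poses by eye in the pictures and did not measure them.

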